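Wedge the locker's sprung catch, open the door and fetch the copper tee

ROBOT

A 6-joint arm with a two-finger parallel gripper is mounted at the origin on the work surface. World frame = base frame: x ahead of the robot, y to its left, z up, the work surface at z = 0. Lengths are in m, angles in rad, forces in N, time in s.
With the tool pointing down it reaches from about 0.375 to 0.975 m from the base axis. Payload 3.8 kg.
Tool frame: the origin (TCP) lies midway between the tips of the shut fingers; the grasp point (between the pads) lies 19 mm behind it; z points along the fingers, y is the direction in which the jaws open and shut (so a half turn about z gives the same grasp; the last joint's range is limited). The gripper opens to 85 mm and grips with 20 to 120 N. Pads are 22 mm wide; open, the fingers measure 114 mm over their backs; the gripper's body (76 mm by 85 mm) begins 54 mm behind the grasp point. The pads swing forward as they close: fully open they stand 13 mm farther back than shut.
Start: joints at [-1.244, 0.264, 1.604, -0, 1.274, -0.037], TCP at [0.24, -0.631, 0.231] pointing down, gripper open.
Joint ranges: [-2.63, 2.63], [-0.94, 2.18], [0.31, 2.57], [-1.31, 4.45], [0, 2.66], [-2.55, 2.55]. Speed limits (rad/s): [2.57, 2.57, 3.14, 3.14, 3.14, 3.14].

INTERFACE

Orientations are given as a rotation vector (axis times angle).
In Python, from workcell import bot gives the robot as it stands.
- The arm moves only by the shell command python3 -m inch 'ROWS' [FORCE]. ROWS is JSON, a list of rows, each an object of numbers: "dx", "dy", "dz": the shift along the tool's x, y, z in m; "ax", "ay", "az": the turn, a rotation vector about the tool's x, y, z in degrees; "fingers": the opening, from -1 (shut) to 1 (fully open). A call has 1 to 20 rows; each row is the pose to reach, as a shift and turn from the pose measured when the call began, along the tool's axes at that moment; what a row does not reach only later rows make up. A row lasts 1/8 s, in which the tool goes at most 62.5 mm and 10.7 degrees, less where a joint would pass 70% of its speed; a pose out of reach is approached as far as the arm can. A call with a gripper value outside its range is refused whole. The fingers move at their own pace and stop on an object; FORCE is the grip in N (left out, the last holds). Time passes only in rows, so rows that repeat a pose let the fingers close. It gives the time, the measured TCP pose, the force and the opening at its end, in the units of the state.
- bot.read_state(): the state, without advancing time (a new reading comes with each control period).
- bot.read_camera(name): name is "scene" or "top" or "wrist"; returns (picture, depth): 480x640x3 uint8, blue, green, red; 480x640 float32, m along the optical axis (not along the pixel's ray), 0 where there is no reading.
- bot.get_calibration(name): a dict with "intrinsics" (3x3 intrinsics, pixels), "view" (4x4, takes a point from world to camera coordinates). Camera axes: x right, y down, z forward; pixel columns grow to the right and rows downward; lengths in m; the calibration is good to about 2 mm. A picture is of the moment at which its call begins: read the wrist's pose just before it. get_calibration takes no time and is no camera call; for the wrist camera it gives the pose at the moment of the call.
- bot.finish_job(): hands the job in, once; it reports no verdict.
Trained networks look in the newest picture that a camera, given by its name, has taken for a name from the list of things; names that differ only in an ending like _2 or _b are one class to them, and where a whole thing is asked for, a point or a joint stands for the part that bears it (a point fixed in the world has none). Each returns a list of dicts, best first, with "p" (0 to 1); they miss things now and then, are a little off and sometimes report something else, mostly with a low value. They report only what shows in the picture. A call takes as long as a camera call. They do not tell look-alikes from the thing itself.
- bot.masks_of(camera, thing): "region" (480x640 bool, what is visible of it) and "box" ([left, top, right, bottom] in pixels, round what is visible of it).
The state is a dict: "time": time; "q": joint angles; "joint_vel": joint speeds; "joint_torque": joint torques, N m; "tool_pos": TCP position; "tcp_rot": TCP orientation; "wrist_force": force on the tool from outside, world axes, zero at the start; "torque": the same for the moment, N m; "width": opening from 0.0 (shut) to 1.0 (fully open).
Only numpy, scipy, OpenCV 4.12 (cv2) and the standard library are available. Lean on these libraries where they do the work, as an engineer would, in place of code of your own. Each camera call takes 0.05 s, during which the arm holds its last target. There are 200 camera calls.

TASK

The sprung catch on this parts locker has to be held up while its clear sliding door is moved, so drive the wooden wedge in under the catch's lip until it comes up firm (without forcing it, and let go), then slide the door fully open. Take out the copper tee and lay it flat and gently in the job tray, leaving the wedge in place, the door open and the clamp, the nut, the plug and the wrench where they are.

Things in the scene. Friction and masses are not known exactly. Their poses are not given: they have to be found in the camera images.
- locker: low birch plywood bench locker, 250 mm deep (x) x 660 long (y) x 68 high. Origin: centre of its underside, on the bench; x points from its front (robot side) to its back, y to its left, z up. A level aluminium ledge, top 68 mm up, runs along the whole front from x = -125 to -65 mm. Behind it is the open bay; its end and back rails are 68 high. Left half of the bay: fixed clear pane
- row_mid (a point): middle of the row, on the shelf 18 mm above the bench, at x = +25, y = -160 mm in the locker's frame; axes as the locker's. The tee, the clamp and the nut lie in a row along y, 95 mm apart, in any order, all under the door until it is fully open. The bay is open from x = -80 to +84 and y = -160 to +160 mm from here
- door: clear acrylic sliding door, 166 (x) x 318 (y) x 5 mm, axes as the locker's. Origin: centre of its underside, 60 mm above the bench; shut, at x = +22, y = -160 mm in the locker's frame. It slides to the locker's +y (left, over the fixed pane) by 315 mm to an end stop, against some 2 to 3 N, and stays put. The catch's nose blocks a steel strike on its front edge
- door_pull (a point): middle of the door's aluminium pull bar: 80 mm long along the locker's x, 16 wide (y), its top 9 mm above this point and 30 mm above the door's upper face, with a free gap under it; clear on both y sides, to be gripped from above or pushed. It moves with the door
- catch: sprung steel drop catch on the ledge, axes as the locker's. Origin: on the ledge under its hinge pin (along x, 26 mm up), at x = -90, y = -10, z = 68 mm in the locker's frame. A strap lever, 24 mm wide, runs 145 mm from the pin to -y and ends in a lip. Its nose reaches from y = -102 over the door's edge. Bracket 50 mm wide, 34 high, y = -3 to +46
- under_lip (a point): point on the ledge right under the lever's lip (does not move), 145 mm to -y of the hinge, axes as the locker's. The lip is steel, 32 mm wide, rounded underneath, held down by a spring with about 4 N. At rest its underside is 7 to 19 mm above this point: bent in use, it differs at every start and is not in the readings. Its turned-up tab ends 29 mm above that
- wedge: plain beech wedge, 160 mm long (x), 40 wide (y), 4 high at the thin end (x = +80), in a straight slope to 45 mm at the butt (x = -80). Origin: centre of its flat underside. About 100 g. On the bench, flat side down, in front of the locker, left or right. Use: lying on the ledge, thin end first along the locker's +y, centred under the lip; friction then keeps it in
- wedge_tip (a point): middle of the wedge's thin end, 2 mm above its underside. Driven in, the wedge raises the lip; the door is free from about 15 mm of lift, and at 17 mm the lever meets its upper stop. Up to there the push is about 4 to 10 N, then it climbs steeply: firm, and it stays jammed with over 6 N (spring alone: 4 N). A push of 15 to 20 N does it; over 30 N between them bends the catch
- tee: copper pipe tee lying flat: straight run 110 mm long (x), 30 mm diameter, with 34 mm collars over the last 22 mm at each end; a branch of the same diameters leaves its middle to -y, ending 52 mm from the run's axis. Origin: under the middle of the run, at shelf level; pipe axes 17 mm up. 0.15 to 0.3 kg. At the start its x is within 0.3 rad of the locker's x
- tray: dark steel job tray, fixed on the bench, 140 (x) x 190 (y) x 24 mm high, walls and floor 4 mm thick. Origin: centre of its underside; in front of the locker, on the side where the wedge is not
- clamp: steel T-bolt band clamp lying flat on the shelf, ring 69 mm across, 22 high, a 74 mm bolt at its +x side. Origin: centre of the ring, at shelf level. Leave alone
- nut: chrome hexagonal compression nut on the shelf, 52 mm across, 32 high. Origin: centre of its underside. Leave alone
- plug: green plastic drain plug on the shelf under the fixed pane, 64 mm across, 32 high. Origin: centre of its underside. Leave alone
- wrench: wrench, 170 mm long, lying along the left part of the locker's ledge. Leave alone
Mind the look-alikes: they are no part of the job. Several things have the shape of the wedge; the one meant has the colours described above. There is more than one size of the tray; the one meant has the size given above.

How it is judged:
By the outcome, as a careful person would: the job done as asked, in the order asked, and still so for the second after the job is handed in, with the robot touching nothing.
It also fails if it takes over 72 s, if anything falls off the work surface, if the arm or the gripper's body presses on something with over 40 N, if the wrist force passes 120 N, or if a joint passes its speed limit or range.

## Working session

There is one attempt and no reset: what is moved stays moved. The work goes in short steps, Python scripts to look and compute and a shell command to move; the robot and the scene stay as the last step left them, time stands still between calls to the robot, and variables do not carry over. Pictures are saved under pics/ and viewed, about 8 in all and at most 12, crops included, and the job is handed in when it is done.

```bash
ls; mkdir -p pics
cat > h.py <<'E'
import numpy as np,cv2
from workcell import bot
from scipy.spatial.transform import Rotation as R
def grab(n):
    c=bot.get_calibration(n);p,d=bot.read_camera(n);return np.array(p),np.array(d),np.array(c["intrinsics"]),np.array(c["view"])
def pts(d,K,V,m=None):
    v,u=np.nonzero((d>0)&(m if m is not None else True));z=d[v,u]
    P=np.c_[(u-K[0,2])*z/K[0,0],(v-K[1,2])*z/K[1,1],z,np.ones(len(z))]
    return (P@np.linalg.inv(V).T)[:,:3],u,v
def proj(p,K,V):
    c=V[:3,:3]@np.array(p)+V[:3,3];q=K@c;return q[:2]/q[2]
def totool(dw,s=None):
    s=s or bot.read_state();return R.from_rotvec(s["tcp_rot"]).inv().apply(dw)
E
python3 - <<'E'
from h import *
s=bot.read_state();print({k:np.round(v,3) for k,v in s.items()})
for n in("top","scene"):
    p,d,K,V=grab(n);cv2.imwrite(f"pics/{n}0.png",p);np.savez(f"{n}0.npz",p=p,d=d,K=K,V=V)
    C=np.linalg.inv(V);print(n,C[:3,3].round(3),C[:3,2].round(2))
    for t in("locker","wedge","tray","tee","door","door_pull","catch","clamp","nut","wrench"):
        for m in bot.masks_of(n,t)[:4]:
            P,_,_=pts(d,K,V,m["region"])
            print(n,t,round(m["p"],2),np.round(m["box"]),np.median(P,0).round(3) if len(P) else None)
E
```

```text
pics
{'time': np.float64(0.0), 'q': array([-1.244,  0.265,  1.605, -0.   ,  1.274, -0.037]), 'joint_vel': array([-0.   , -0.   , -0.   , -0.   ,  0.001, -0.001]), 'joint_torque': array([-1.0000e-03, -5.1513e+01, -3.6731e+01,  0.0000e+00,  1.3000e-02,
       -0.0000e+00]), 'tool_pos': array([ 0.24, -0.63,  0.23]), 'tcp_rot': array([-3.088e+00, -5.680e-01,  1.000e-03]), 'wrist_force': array([-0.716, -0.83 , -0.874]), 'torque': array([-0.012,  0.038, -0.036]), 'width': np.float64(1.001)}
top [0.189 0.019 1.661] [ 0.17  0.   -0.99]
top locker 0.69 [231. 130. 482. 244.] [ 0.578 -0.036  0.065]
top wedge 0.95 [492. 275. 526. 334.] [ 0.255 -0.434  0.024]
top wedge 0.66 [439. 243. 464. 304.] [ 0.346 -0.289  0.025]
top tray 0.82 [196. 251. 268. 306.] [0.336 0.296 0.006]
top tray 0.76 [126. 287. 184. 331.] [0.264 0.511 0.004]
top door 0.9 [353. 138. 476. 202.] [ 0.616 -0.19   0.066]
top door_pull 0.87 [352. 136. 473. 201.] [ 0.616 -0.189  0.066]
top catch 0.95 [345. 187. 428. 227.] [ 0.499 -0.108  0.096]
top wrench 0.86 [256. 215. 318. 236.] [0.473 0.156 0.076]
scene [ 1.256 -0.474  1.052] [-0.6   0.37 -0.71]
scene locker 0.98 [170. 204. 475. 426.] [ 0.612 -0.092  0.065]
scene wedge 0.92 [162. 257. 209. 301.] [ 0.368 -0.292  0.023]
scene tray 0.87 [401. 142. 457. 175.] [0.26  0.514 0.005]
scene tray 0.62 [341. 170. 425. 220.] [0.323 0.301 0.005]
scene door 0.78 [188. 274. 356. 396.] [ 0.62  -0.202  0.065]
scene door_pull 0.82 [187. 274. 355. 398.] [ 0.62  -0.202  0.065]
scene catch 0.68 [238. 247. 326. 301.] [ 0.502 -0.108  0.095]
scene clamp 0.3 [165. 259. 207. 304.] [ 0.371 -0.291  0.025]
scene wrench 0.65 [340. 211. 397. 246.] [0.476 0.151 0.074]
```

View pics/top0.png

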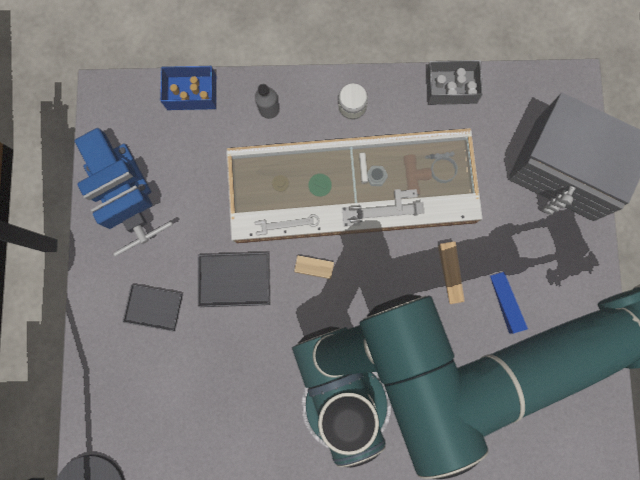

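View pics/scene0.png

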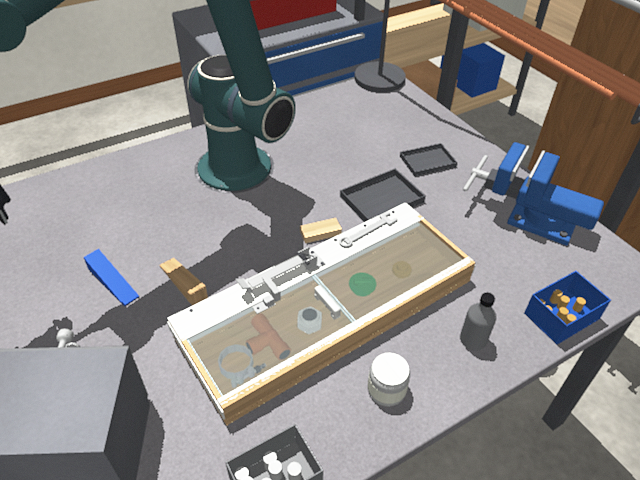

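Run:
```python
from h import *
f=np.load("top0.npz");p,d,K,V=[f[k] for k in("p","d","K","V")]
P,u,v=pts(d,K,V)
def rect(sel,n):
    r=cv2.minAreaRect(P[sel][:,:2].astype(np.float32));print(n,np.round(r[0],4),np.round(r[1],4),round(r[2],2),sel.sum())
inb=lambda a,b,c,e:(u>=a)&(v>=b)&(u<=c)&(v<=e)
top=inb(222,125,490,250)&(abs(P[:,2]-.067)<.006)
rect(top,"locker")
for n,b in(("beech",(434,236,470,310)),("blue",(485,268,532,338)),("block",(290,250,338,282))):
    s=inb(*b)&(P[:,2]>.004)&(P[:,2]<.06);rect(s,n)
    Q=P[s];c=Q.mean(0)[:2];w,E=np.linalg.eigh(np.cov(Q[:,:2].T));a=E[:,1];t=(Q[:,:2]-c)@a
    k=np.polyfit(t,Q[:,2],1);print(n,"axis",a.round(3),"slope",k.round(3),"zmax",Q[:,2].max().round(3), "t",t.min().round(3),t.max().round(3))
for n,b in(("trayL",(190,245,275,312)),("trayS",(120,280,188,335))):
    rect(inb(*b)&(P[:,2]>.014)&(P[:,2]<.035),n)
m=bot.masks_of("top","catch")
s=inb(340,180,430,230)&(P[:,2]>.078); Q=P[s]
for i in range(345,430,4):
    q=P[s&(u>=i)&(u<i+4)]; 
    if len(q):print(i,q[:,:2].mean(0).round(3),q[:,2].max().round(3),len(q),end=' | ')
a=cv2.resize(p[230:345,285:535],None,fx=3,fy=3,interpolation=cv2.INTER_CUBIC);cv2.imwrite("pics/c1.png",a)
```

```text
locker [ 0.5823 -0.0303] [0.2537 0.663 ] 3.71 13891
beech [ 0.3428 -0.2935] [0.0987 0.203 ] 87.06 1297
beech axis [-0.998 -0.067] slope [-0.147  0.021] zmax 0.051 t -0.097 0.104
blue [ 0.2584 -0.4408] [0.1269 0.1909] 86.2 1398
blue axis [-0.993 -0.118] slope [0.148 0.02 ] zmax 0.052 t -0.1 0.093
block [0.3678 0.0785] [0.1302 0.0872] 89.02 855
block axis [0.104 0.995] slope [-0.006  0.019] zmax 0.034 t -0.067 0.067
trayL [0.3352 0.2909] [0.141  0.1976] 0.99 501
trayS [0.2646 0.5099] [0.1414 0.1021] 78.7 206
345 [ 0.495 -0.01 ] 0.082 5 | 349 [ 0.496 -0.023] 0.106 20 | 353 [ 0.491 -0.032] 0.11 29 | 357 [ 0.492 -0.043] 0.111 51 | 361 [ 0.506 -0.052] 0.107 57 | 365 [ 0.511 -0.063] 0.105 46 | 369 [ 0.494 -0.073] 0.105 41 | 373 [ 0.495 -0.084] 0.103 36 | 377 [ 0.495 -0.094] 0.104 37 | 381 [ 0.496 -0.105] 0.104 41 | 385 [ 0.498 -0.115] 0.104 37 | 389 [ 0.498 -0.125] 0.106 37 | 393 [ 0.514 -0.137] 0.11 64 | 397 [ 0.521 -0.147] 0.106 105 | 401 [ 0.515 -0.157] 0.108 61 | 405 [ 0.51  -0.167] 0.104 51 | 409 [ 0.502 -0.177] 0.104 36 | 413 [ 0.502 -0.188] 0.106 47 | 417 [ 0.503 -0.197] 0.117 48 | 421 [ 0.502 -0.206] 0.119 38 |
```

View pics/c1.png

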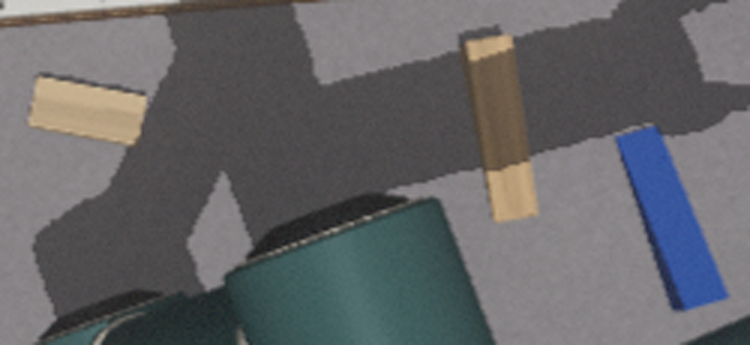

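Candidates in the top view: beech wedge at (452,272), tapered and plain wood, so it is the one meant. The blue wedge (508,302) has the wrong colour, and the block at (314,266) is flat and short. The tray at (234,278) is about 140x195 mm, which fits; the one at (153,307) is too small. The locker is at about (0.582, -0.030) with a yaw of 3.7°. I'll look at the wedge from above with the wrist camera.

```bash
python3 -m inch '[{"dx":0.242,"dy":-0.271,"dz":-0.03,"az":-168},{"dx":0.242,"dy":-0.271,"dz":-0.03,"az":-168},{"dx":0.242,"dy":-0.271,"dz":-0.03,"az":-168},{"dx":0.242,"dy":-0.271,"dz":-0.03,"az":-168},{"dx":0.242,"dy":-0.271,"dz":-0.03,"az":-168},{"dx":0.242,"dy":-0.271,"dz":-0.03,"az":-168},{"dx":0.242,"dy":-0.271,"dz":-0.03,"az":-168},{"dx":0.242,"dy":-0.271,"dz":-0.03,"az":-168},{"dx":0.242,"dy":-0.271,"dz":-0.03,"az":-168},{"dx":0.242,"dy":-0.271,"dz":-0.03,"az":-168},{"dx":0.242,"dy":-0.271,"dz":-0.03,"az":-168},{"dx":0.242,"dy":-0.271,"dz":-0.03,"az":-168},{"dx":0.242,"dy":-0.271,"dz":-0.03,"az":-168},{"dx":0.242,"dy":-0.271,"dz":-0.03,"az":-168},{"dx":0.242,"dy":-0.271,"dz":-0.03,"az":-168},{"dx":0.242,"dy":-0.271,"dz":-0.03,"az":-168},{"dx":0.242,"dy":-0.271,"dz":-0.03,"az":-168},{"dx":0.242,"dy":-0.271,"dz":-0.03,"az":-168}]'
python3 - <<'E'
from h import *
s=bot.read_state();print(s["q"].round(3),s["tool_pos"].round(4),R.from_rotvec(s["tcp_rot"]).as_matrix().round(3)[:, :2].T)
C=np.linalg.inv(bot.get_calibration("wrist")["view"]);print("cam",C[:3,3].round(3),C[:3,:3].round(2).tolist())
for n in("wrist","top"):
    p,d,K,V=grab(n);cv2.imwrite(f"pics/{n}1.png",p);np.savez(f"{n}1.npz",p=p,d=d,K=K,V=V)
    for m in bot.masks_of(n,"wedge")[:3]:
        P,_,_=pts(d,K,V,m["region"]);r=cv2.minAreaRect(P[P[:,2]>-.01][:,:2].astype(np.float32))
        Q=P;c=Q.mean(0)[:2];w,E=np.linalg.eigh(np.cov(Q[:,:2].T));a=E[:,1];k=np.polyfit((Q[:,:2]-c)@a,Q[:,2],1)
        print(n,round(m["p"],2),np.round(m["box"]),np.round(r[0],4),np.round(r[1],4),round(r[2],2),"axis",a.round(3),k.round(3))
E
```

```text
[-1.244  0.264  1.604  0.     1.274 -0.037] [ 0.2402 -0.6308  0.2313] [[ 0.935  0.356  0.   ]
 [ 0.356 -0.935 -0.   ]]
cam [ 0.317 -0.601  0.373] [[0.35, -0.89, -0.3], [-0.94, -0.34, -0.11], [-0.0, 0.32, -0.95]]
wrist 0.86 [114.  29. 173. 208.] [ 0.2582 -0.4351] [0.1606 0.0418] 14.95 axis [-0.957 -0.29 ] [0.216 0.022]
wrist 0.62 [ 0.  0. 37. 76.] [ 0.2917 -0.3024] [0.0646 0.034 ] 6.59 axis [-0.994  0.112] [-0.141  0.009]
top 0.7 [440. 240. 461. 303.] [ 0.3424 -0.2936] [0.1594 0.0506] 6.92 axis [-0.986 -0.166] [-0.245  0.025]
top 0.67 [490. 275. 527. 333.] [ 0.2615 -0.4344] [0.1575 0.0438] 14.73 axis [-0.971 -0.24 ] [0.236 0.024]invalid input at $[0]: expected keys dx, dy, dz, ax, ay, az, fingers
```

View pics/wrist1.png

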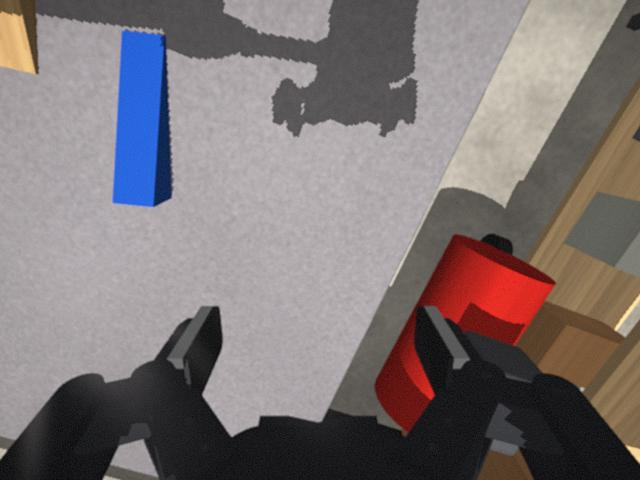

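The call was refused because every key is required, so the arm has not moved. That picture was taken from the start pose: the blue wedge at (140,120) and the beech wedge's corner at (15,40).

```bash
python3 -m inch '[{"dx":0.321,"dy":-0.2525,"dz":-0.02,"ax":0,"ay":0,"az":-168,"fingers":1},{"dx":0.321,"dy":-0.2525,"dz":-0.02,"ax":0,"ay":0,"az":-168,"fingers":1},{"dx":0.321,"dy":-0.2525,"dz":-0.02,"ax":0,"ay":0,"az":-168,"fingers":1},{"dx":0.321,"dy":-0.2525,"dz":-0.02,"ax":0,"ay":0,"az":-168,"fingers":1},{"dx":0.321,"dy":-0.2525,"dz":-0.02,"ax":0,"ay":0,"az":-168,"fingers":1},{"dx":0.321,"dy":-0.2525,"dz":-0.02,"ax":0,"ay":0,"az":-168,"fingers":1},{"dx":0.321,"dy":-0.2525,"dz":-0.02,"ax":0,"ay":0,"az":-168,"fingers":1},{"dx":0.321,"dy":-0.2525,"dz":-0.02,"ax":0,"ay":0,"az":-168,"fingers":1},{"dx":0.321,"dy":-0.2525,"dz":-0.02,"ax":0,"ay":0,"az":-168,"fingers":1},{"dx":0.321,"dy":-0.2525,"dz":-0.02,"ax":0,"ay":0,"az":-168,"fingers":1},{"dx":0.321,"dy":-0.2525,"dz":-0.02,"ax":0,"ay":0,"az":-168,"fingers":1},{"dx":0.321,"dy":-0.2525,"dz":-0.02,"ax":0,"ay":0,"az":-168,"fingers":1},{"dx":0.321,"dy":-0.2525,"dz":-0.02,"ax":0,"ay":0,"az":-168,"fingers":1},{"dx":0.321,"dy":-0.2525,"dz":-0.02,"ax":0,"ay":0,"az":-168,"fingers":1},{"dx":0.321,"dy":-0.2525,"dz":-0.02,"ax":0,"ay":0,"az":-168,"fingers":1},{"dx":0.321,"dy":-0.2525,"dz":-0.02,"ax":0,"ay":0,"az":-168,"fingers":1},{"dx":0.321,"dy":-0.2525,"dz":-0.02,"ax":0,"ay":0,"az":-168,"fingers":1},{"dx":0.321,"dy":-0.2525,"dz":-0.02,"ax":0,"ay":0,"az":-168,"fingers":1}]'
python3 - <<'E'
from h import *
s=bot.read_state();print(s["time"],s["q"].round(3),s["tool_pos"].round(4),R.from_rotvec(s["tcp_rot"]).as_matrix().round(3)[:, :2].T)
for n in("wrist","top"):
    p,d,K,V=grab(n);cv2.imwrite(f"pics/{n}1.png",p);np.savez(f"{n}1.npz",p=p,d=d,K=K,V=V)
    for m in bot.masks_of(n,"wedge")[:3]:
        P,_,_=pts(d,K,V,m["region"]);P=P[P[:,2]>.003];r=cv2.minAreaRect(P[:,:2].astype(np.float32))
        Q=P;c=Q.mean(0)[:2];w,E=np.linalg.eigh(np.cov(Q[:,:2].T));a=E[:,1];k=np.polyfit((Q[:,:2]-c)@a,Q[:,2],1)
        print(n,round(m["p"],2),np.round(m["box"]),np.round(r[0],4),np.round(r[1],4),round(r[2],2),"axis",a.round(3),k.round(3),Q[:,2].max().round(3))
E
```

```text
time: 3.6
tool_pos: [0.4503, -0.2806, 0.2513]
tcp_rot: [-0.239, 3.132, -0.0]
wrist_force: [-0.0, 0.2, 0.2]
width: 0.999
3.6 [-0.604 -0.023  1.886  0.     1.278 -2.327] [ 0.4503 -0.2806  0.2513] [[-0.988 -0.152 -0.   ]
 [-0.152  0.988 -0.   ]]
wrist 0.84 [164.   1. 226.  77.] [ 0.3041 -0.423 ] [0.0635 0.0407] 14.84 axis [-0.968 -0.252] [0.243 0.012] 0.021
wrist 0.69 [304.   5. 345. 178.] [ 0.3379 -0.2906] [0.1596 0.0392] 8.48 axis [-0.989 -0.149] [-0.257  0.024] 0.046
top 0.61 [492. 275. 528. 335.] [ 0.2622 -0.4392] [0.1597 0.0504] 14.11 axis [-0.973 -0.233] [0.222 0.025] 0.055
```

Wrist depth puts the beech wedge at (0.338, -0.291) with a yaw of 8.5° and a slope of 0.257, which matches the description. Next I grip it near the butt.

```bash
python3 -m inch '[{"dx":0.0506,"dy":0.007,"dz":0.05,"ax":0,"ay":0,"az":0.3,"fingers":1},{"dx":0.0506,"dy":0.007,"dz":0.11,"ax":0,"ay":0,"az":0.3,"fingers":1},{"dx":0.0506,"dy":0.007,"dz":0.16,"ax":0,"ay":0,"az":0.3,"fingers":1},{"dx":0.0506,"dy":0.007,"dz":0.2,"ax":0,"ay":0,"az":0.3,"fingers":1},{"dx":0.0506,"dy":0.007,"dz":0.23,"ax":0,"ay":0,"az":0.3,"fingers":1},{"dx":0.0506,"dy":0.007,"dz":0.246,"ax":0,"ay":0,"az":0.3,"fingers":1},{"dx":0.0506,"dy":0.007,"dz":0.246,"ax":0,"ay":0,"az":0.3,"fingers":1},{"dx":0.0506,"dy":0.007,"dz":0.246,"ax":0,"ay":0,"az":0.3,"fingers":-1},{"dx":0.0506,"dy":0.007,"dz":0.246,"ax":0,"ay":0,"az":0.3,"fingers":-1},{"dx":0.0506,"dy":0.007,"dz":0.246,"ax":0,"ay":0,"az":0.3,"fingers":-1},{"dx":0.0506,"dy":0.007,"dz":0.246,"ax":0,"ay":0,"az":0.3,"fingers":-1},{"dx":0.0506,"dy":0.007,"dz":0.246,"ax":0,"ay":0,"az":0.3,"fingers":-1},{"dx":0.0506,"dy":0.007,"dz":0.246,"ax":0,"ay":0,"az":0.3,"fingers":-1}]' 50
```

```text
time: 5.42
tool_pos: [0.4004, -0.2823, 0.0067]
tcp_rot: [-0.233, 3.131, -0.003]
wrist_force: [-0.9, 1.0, 7.0]
width: 0.464
```

```bash
python3 -m inch '[{"dx":0,"dy":0,"dz":-0.02,"ax":0,"ay":0,"az":0,"fingers":-1},{"dx":0,"dy":0,"dz":-0.06,"ax":0,"ay":0,"az":0,"fingers":-1},{"dx":0,"dy":0,"dz":-0.12,"ax":0,"ay":0,"az":0,"fingers":-1},{"dx":0,"dy":0,"dz":-0.15,"ax":0,"ay":0,"az":0,"fingers":-1},{"dx":0,"dy":0,"dz":-0.15,"ax":0,"ay":0,"az":0,"fingers":-1}]'
python3 - <<'E'
from h import *
for n in("top0","scene0"):
    f=np.load(n+".npz");P,u,v=pts(f["d"],f["K"],f["V"])
    s=(P[:,0]>.35)&(P[:,0]<.9)&(P[:,1]<-.38)&(P[:,1]>-.9)&(P[:,2]>.03)
    if n=="top0": s&=~((u<535)&(v>230))
    Q=P[s];print(n,np.percentile(Q,[0.5,2,50,98],axis=0).round(3).tolist())
    for x in np.arange(.4,.8,.05):
        q=Q[abs(Q[:,0]-x)<.025]
        if len(q)>5: print(round(x,2),np.percentile(q[:,1],98).round(3),q[:,2].max().round(2))
E
```

```text
time: 6.05
tool_pos: [0.4019, -0.2835, 0.1599]
tcp_rot: [-0.232, 3.126, -0.01]
wrist_force: [0.6, 0.3, -1.5]
width: 0.462
top0 [[0.478, -0.73, 0.034], [0.486, -0.722, 0.043], [0.601, -0.592, 0.198], [0.759, -0.465, 0.207]]
0.5 -0.544 0.21
0.55 -0.505 0.21
0.6 -0.464 0.21
0.65 -0.479 0.21
0.7 -0.504 0.21
0.75 -0.529 0.21
scene0 [[0.502, -0.703, 0.036], [0.517, -0.686, 0.054], [0.672, -0.582, 0.199], [0.766, -0.47, 0.203]]
0.5 -0.543 0.2
0.55 -0.521 0.2
0.6 -0.464 0.21
0.65 -0.476 0.21
0.7 -0.504 0.2
0.75 -0.53 0.21
```

```bash
python3 -m inch '[{"dx":-0.097,"dy":-0.1152,"dz":0.0,"ax":0,"ay":0,"az":94.8,"fingers":-1},{"dx":-0.097,"dy":-0.1152,"dz":0.0,"ax":0,"ay":0,"az":94.8,"fingers":-1},{"dx":-0.097,"dy":-0.1152,"dz":0.0,"ax":0,"ay":0,"az":94.8,"fingers":-1},{"dx":-0.097,"dy":-0.1152,"dz":0.0,"ax":0,"ay":0,"az":94.8,"fingers":-1},{"dx":-0.097,"dy":-0.1152,"dz":0.0,"ax":0,"ay":0,"az":94.8,"fingers":-1},{"dx":-0.097,"dy":-0.1152,"dz":0.0,"ax":0,"ay":0,"az":94.8,"fingers":-1},{"dx":-0.097,"dy":-0.1152,"dz":0.0,"ax":0,"ay":0,"az":94.8,"fingers":-1},{"dx":-0.097,"dy":-0.1152,"dz":0.0,"ax":0,"ay":0,"az":94.8,"fingers":-1},{"dx":-0.097,"dy":-0.1152,"dz":0.0,"ax":0,"ay":0,"az":94.8,"fingers":-1},{"dx":-0.097,"dy":-0.1152,"dz":0.0,"ax":0,"ay":0,"az":94.8,"fingers":-1},{"dx":-0.097,"dy":-0.1152,"dz":0.01,"ax":0,"ay":0,"az":94.8,"fingers":-1},{"dx":-0.097,"dy":-0.1152,"dz":0.01,"ax":0,"ay":0,"az":94.8,"fingers":-1}]'
python3 - <<'E'
from h import *
s=bot.read_state();M=R.from_rotvec(s["tcp_rot"]).as_matrix();print(s["time"],s["q"].round(3),s["tool_pos"].round(4),M.round(3).tolist())
p,d,K,V=grab("wrist");cv2.imwrite("pics/wrist2.png",p);np.savez("wrist2.npz",p=p,d=d,K=K,V=V)
for t in("wedge","catch","locker","door_pull"):
  for m in bot.masks_of("wrist",t)[:3]:
    P,_,_=pts(d,K,V,m["region"]);print(t,round(m["p"],2),np.round(m["box"]),np.median(P,0).round(3),P.min(0).round(3),P.max(0).round(3))
    if t=="wedge":
        L=(P-s["tool_pos"])@M;print("in tool",np.percentile(L,[2,50,98],axis=0).round(4).tolist(),np.polyfit(L[:,0],L[:,2],1).round(3))
E
```

```text
time: 7.55
tool_pos: [0.5138, -0.3822, 0.149]
tcp_rot: [2.143, 2.289, 0.001]
wrist_force: [-0.7, -0.0, -1.6]
width: 0.458
7.55 [-0.679  0.257  1.77   0.     1.11  -0.745] [ 0.5138 -0.3822  0.149 ] [[-0.066, 0.998, 0.005], [0.998, 0.066, -0.003], [-0.004, 0.004, -1.0]]
wedge 0.85 [  0. 224. 129. 298.] [ 0.288 -0.425  0.015] [ 0.216 -0.477 -0.002] [ 0.34  -0.395  0.03 ]
in tool [[-0.053, -0.2726, 0.1205], [-0.0276, -0.2293, 0.133], [-0.0045, -0.182, 0.1467]] [0.275 0.141]
locker 0.84 [252.   1. 640. 226.] [ 0.623 -0.284  0.065] [ 0.454 -0.371 -0.003] [ 0.791 -0.22   0.165]
```

View pics/wrist2.png

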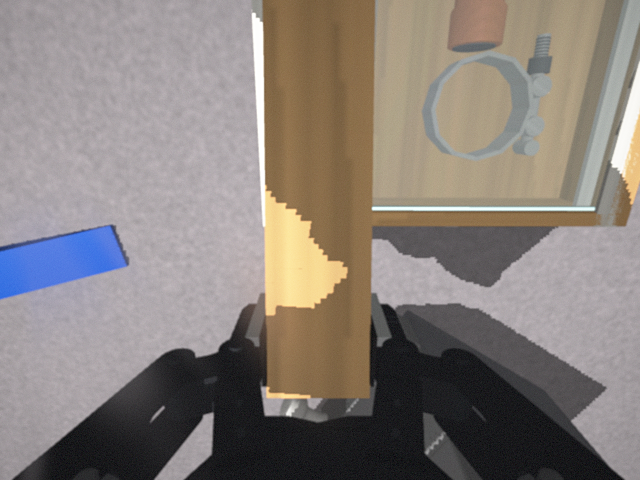

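The wedge is held straight in the jaws (columns 265–372) with its tip beyond the top of the picture. The clamp is nearest at (475,105) and the tee is beyond it at (475,20). Next I measure the wedge in the tool frame and refine the locker pose.

Run:
```python
from h import *
s=bot.read_state();M=R.from_rotvec(s["tcp_rot"]).as_matrix();T=s["tool_pos"]
f=np.load("wrist2.npz");p,d,K,V=[f[k] for k in("p","d","K","V")];P,u,v=pts(d,K,V)
L=(P-T)@M
w=(u>270)&(u<366)&(v<390)&(P[:,2]>.1)
A=np.c_[L[w],np.ones(w.sum())];k=np.linalg.lstsq(A[:,[0,1,3]],L[w,2],rcond=None)[0];print("wedge top plane z=ax+by+c",k.round(4),"xrange",L[w,0].min().round(4),L[w,0].max().round(4))
for y in(20,200,380):
    q=(v==y)&(P[:,2]>.1)&(u>240)&(u<400);print(y,"edges",u[q].min(),u[q].max(),L[q,1].min().round(4),L[q,1].max().round(4))
# top cam: wedge + catch + locker
p,d,K,V=grab("top");cv2.imwrite("pics/top2.png",p);np.savez("top2.npz",p=p,d=d,K=K,V=V)
for n in("top0","top2","scene0"):
    f=np.load(n+".npz");P,u,v=pts(f["d"],f["K"],f["V"])
    s_=(abs(P[:,2]-.067)<.005)&(P[:,0]>.42)&(P[:,0]<.75)&(P[:,1]>-.39)&(P[:,1]<.34)
    # front edge & back edge line fits, in bins along y
    yb=np.arange(-.3,.29,.02);fr=[];bk=[];yy=[]
    for y in yb:
        q=P[s_&(abs(P[:,1]-y)<.01)]
        if len(q)>8: fr.append(q[:,0].min());bk.append(q[:,0].max());yy.append(y)
    for nm,e in(("front",fr),("back",bk)):
        e=np.array(e);yy_=np.array(yy);k=np.polyfit(yy_,e,1);r=e-np.polyval(k,yy_);g=abs(r)<2*np.median(abs(r))+1e-4;k=np.polyfit(yy_[g],e[g],1);print(n,nm,"x at y=-.19",np.polyval(k,-.19).round(4),"yaw",np.degrees(-k[0]).round(2),g.sum())
    xb=np.arange(.5,.68,.02);lo=[];hi=[];xx=[]
    for x in xb:
        q=P[s_&(abs(P[:,0]-x)<.01)];lo.append(q[:,1].min());hi.append(q[:,1].max())
    print(n,"right end",np.median(lo).round(4),"left",np.median(hi).round(4))
    c=(P[:,2]>.082)&(P[:,2]<.14)&(P[:,0]>.46)&(P[:,0]<.53)&(P[:,1]<-.165)&(P[:,1]>-.225)
    q=P[c]; 
    for y in np.arange(-.215,-.16,.006):
        g=q[abs(q[:,1]-y)<.003]
        if len(g)>2: print("  lip y",round(y,3),"x",g[:,0].min().round(3),g[:,0].max().round(3),"z",np.percentile(g[:,2],[10,50,90]).round(3))
```

```text
wedge top plane z=ax+by+c [ 0.2527  0.0024 -0.0311] xrange -0.0136 0.1269
20 edges 262 374 -0.0224 0.0174
200 edges 264 371 -0.0223 0.0174
380 edges 241 399 -0.0238 0.02
top0 front x at y=-.19 0.4662 yaw 3.74 30
top0 back x at y=-.19 0.7181 yaw 3.77 28
top0 right end -0.3609 left 0.3002
  lip y -0.209 x 0.49 0.517 z [0.106 0.109 0.114]
  lip y -0.203 x 0.488 0.517 z [0.104 0.109 0.112]
  lip y -0.197 x 0.489 0.518 z [0.102 0.106 0.111]
  lip y -0.191 x 0.487 0.517 z [0.09  0.1   0.106]
  lip y -0.185 x 0.49 0.518 z [0.09  0.094 0.099]
  lip y -0.179 x 0.491 0.513 z [0.095 0.097 0.101]
  lip y -0.173 x 0.489 0.514 z [0.094 0.097 0.101]
  lip y -0.167 x 0.488 0.512 z [0.093 0.098 0.102]
top2 front x at y=-.19 0.4658 yaw 3.67 27
top2 back x at y=-.19 0.718 yaw 3.67 25
top2 right end -0.3568 left 0.3007
  lip y -0.209 x 0.49 0.516 z [0.103 0.11  0.114]
  lip y -0.203 x 0.487 0.518 z [0.105 0.11  0.112]
  lip y -0.197 x 0.488 0.519 z [0.101 0.107 0.111]
  lip y -0.191 x 0.487 0.517 z [0.088 0.1   0.108]
  lip y -0.185 x 0.49 0.517 z [0.088 0.093 0.099]
  lip y -0.179 x 0.491 0.513 z [0.093 0.096 0.1  ]
  lip y -0.173 x 0.489 0.512 z [0.094 0.098 0.103]
  lip y -0.167 x 0.49 0.513 z [0.091 0.095 0.101]
scene0 front x at y=-.19 0.4634 yaw 3.58 29
scene0 back x at y=-.19 0.7184 yaw 3.65 29
scene0 right end -0.361 left 0.3021
  lip y -0.209 x 0.487 0.517 z [0.108 0.11  0.113]
  lip y -0.203 x 0.487 0.519 z [0.105 0.108 0.111]
  lip y -0.197 x 0.484 0.517 z [0.09  0.105 0.108]
  lip y -0.191 x 0.487 0.518 z [0.09  0.101 0.106]
  lip y -0.185 x 0.489 0.516 z [0.089 0.095 0.097]
  lip y -0.179 x 0.489 0.513 z [0.094 0.096 0.097]
  lip y -0.173 x 0.488 0.515 z [0.093 0.095 0.099]
  lip y -0.167 x 0.49 0.512 z [0.094 0.096 0.098]
```

```bash
python3 -m inch '[{"dx":0.019,"dy":0.001,"dz":0.03,"ax":0,"ay":0,"az":0.1,"fingers":-1},{"dx":0.019,"dy":0.001,"dz":0.055,"ax":0,"ay":0,"az":0.1,"fingers":-1},{"dx":0.019,"dy":0.001,"dz":0.065,"ax":0,"ay":0,"az":0.1,"fingers":-1},{"dx":0.019,"dy":0.001,"dz":0.069,"ax":0,"ay":0,"az":0.1,"fingers":-1},{"dx":0.019,"dy":0.001,"dz":0.071,"ax":0,"ay":0,"az":0.1,"fingers":-1},{"dx":0.019,"dy":0.001,"dz":0.071,"ax":0,"ay":0,"az":0.1,"fingers":-1}]'
```

```text
time: 8.6
tool_pos: [0.516, -0.3653, 0.0814]
tcp_rot: [2.143, 2.282, 0.002]
wrist_force: [-0.4, -0.3, -2.0]
width: 0.461
```

```bash
python3 -m inch '[{"dx":0.002,"dy":-0.003,"dz":0.003,"ax":0,"ay":0,"az":-0.2,"fingers":-1},{"dx":0.002,"dy":-0.003,"dz":0.005,"ax":0,"ay":0,"az":-0.2,"fingers":-1},{"dx":0.002,"dy":-0.003,"dz":0.005,"ax":0,"ay":0,"az":-0.2,"fingers":-1}]'
python3 - <<'E'
from h import *
s=bot.read_state();M=R.from_rotvec(s["tcp_rot"]).as_matrix();print(s["tool_pos"].round(4),M.round(4).tolist(),s["wrist_force"])
E
```

```text
time: 8.98
tool_pos: [0.5127, -0.3634, 0.0762]
tcp_rot: [2.139, 2.286, 0.002]
wrist_force: [-0.5, 0.1, -1.5]
width: 0.462
[ 0.5127 -0.3634  0.0762] [[-0.0663, 0.9978, 0.009], [0.9978, 0.0664, -0.0069], [-0.0075, 0.0085, -0.9999]] [-0.47452785  0.0729019  -1.52594786]
```

```bash
python3 -m inch '[{"dx":0,"dy":0.001,"dz":0,"ax":0.49,"ay":0.43,"az":0,"fingers":-1},{"dx":0,"dy":0.001,"dz":0.002,"ax":0.49,"ay":0.43,"az":0,"fingers":-1},{"dx":0,"dy":0.001,"dz":0.002,"ax":0.49,"ay":0.43,"az":0,"fingers":-1}]'
python3 - <<'E'
from h import *
s=bot.read_state();M=R.from_rotvec(s["tcp_rot"]).as_matrix();print(s["tool_pos"].round(4),M.round(4).tolist(),s["wrist_force"])
p,d,K,V=grab("scene");cv2.imwrite("pics/s3.png",cv2.resize(p[210:350,140:340],None,fx=4,fy=4,interpolation=cv2.INTER_CUBIC))
E
```

```text
time: 9.35
tool_pos: [0.5144, -0.3637, 0.0747]
tcp_rot: [2.146, 2.293, 0.0]
wrist_force: [0.4, -0.1, 1.2]
width: 0.46
[ 0.5144 -0.3637  0.0747] [[-0.0664, 0.9978, 0.0009], [0.9978, 0.0664, -0.0007], [-0.0008, 0.0009, -1.0]] [ 0.38007188 -0.13128479  1.20739181]
```

View pics/s3.png

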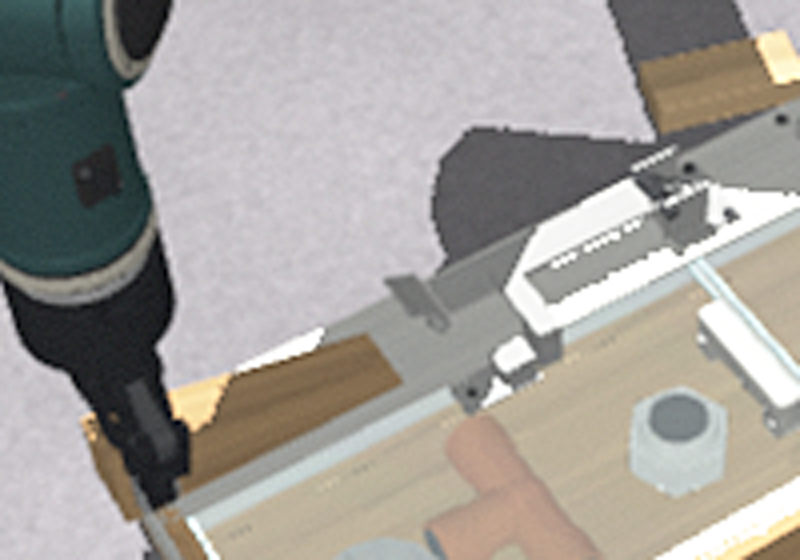

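The scene crop shows the wedge flat on the ledge with its tip at (385,355), just short of the lip at (430,310), and in line with it. Now I drive it in.

```bash
python3 -m inch '[{"dx":0.015,"dy":-0.0005,"dz":0,"ax":0,"ay":0,"az":0,"fingers":-1},{"dx":0.03,"dy":-0.0005,"dz":0,"ax":0,"ay":0,"az":0,"fingers":-1},{"dx":0.045,"dy":-0.0005,"dz":0,"ax":0,"ay":0,"az":0,"fingers":-1},{"dx":0.055,"dy":-0.0005,"dz":0,"ax":0,"ay":0,"az":0,"fingers":-1},{"dx":0.06,"dy":-0.0005,"dz":0,"ax":0,"ay":0,"az":0,"fingers":-1}]'; python3 -m inch '[{"dx":0.008,"dy":0,"dz":0,"ax":0,"ay":0,"az":0,"fingers":-1},{"dx":0.016,"dy":0,"dz":0,"ax":0,"ay":0,"az":0,"fingers":-1},{"dx":0.022,"dy":0,"dz":0,"ax":0,"ay":0,"az":0,"fingers":-1},{"dx":0.022,"dy":0,"dz":0,"ax":0,"ay":0,"az":0,"fingers":-1}]'; python3 -m inch '[{"dx":0.008,"dy":0,"dz":0,"ax":0,"ay":0,"az":0,"fingers":-1},{"dx":0.016,"dy":0,"dz":0,"ax":0,"ay":0,"az":0,"fingers":-1},{"dx":0.02,"dy":0,"dz":0,"ax":0,"ay":0,"az":0,"fingers":-1},{"dx":0.02,"dy":0,"dz":0,"ax":0,"ay":0,"az":0,"fingers":-1}]'
```

```text
time: 10.02
tool_pos: [0.5098, -0.3029, 0.0748]
tcp_rot: [2.145, 2.294, 0.0]
wrist_force: [0.3, -0.8, -0.6]
width: 0.458
time: 10.52
tool_pos: [0.5085, -0.2806, 0.0748]
tcp_rot: [2.145, 2.294, 0.001]
wrist_force: [1.3, -1.7, -1.1]
width: 0.46
time: 11.02
tool_pos: [0.5071, -0.2605, 0.0748]
tcp_rot: [2.145, 2.294, 0.001]
wrist_force: [-0.1, -2.1, -0.1]
width: 0.459
```

```bash
for i in 1; do python3 -m inch '[{"dx":0.006,"dy":0,"dz":0,"ax":0,"ay":0,"az":0,"fingers":-1},{"dx":0.01,"dy":0,"dz":0,"ax":0,"ay":0,"az":0,"fingers":-1},{"dx":0.01,"dy":0,"dz":0,"ax":0,"ay":0,"az":0,"fingers":-1}]'; done; python3 -m inch '[{"dx":0.005,"dy":0,"dz":0,"ax":0,"ay":0,"az":0,"fingers":-1},{"dx":0.008,"dy":0,"dz":0,"ax":0,"ay":0,"az":0,"fingers":-1},{"dx":0.008,"dy":0,"dz":0,"ax":0,"ay":0,"az":0,"fingers":-1}]'
python3 - <<'E'
from h import *
p,d,K,V=grab("scene");P,u,v=pts(d,K,V)
c=(P[:,2]>.075)&(P[:,2]<.15)&(P[:,0]>.46)&(P[:,0]<.53)
for y in np.arange(-.23,-.1,.006):
    g=P[c&(abs(P[:,1]-y)<.003)]
    if len(g)>2: print("y",round(y,3),"x",g[:,0].min().round(3),g[:,0].max().round(3),"z",np.percentile(g[:,2],[10,50,90]).round(3))
E
```

```text
time: 11.4
tool_pos: [0.5064, -0.2504, 0.0747]
tcp_rot: [2.145, 2.294, 0.001]
wrist_force: [0.0, -2.1, -0.7]
width: 0.463
time: 11.78
tool_pos: [0.5059, -0.2427, 0.0748]
tcp_rot: [2.145, 2.294, 0.0]
wrist_force: [1.2, -5.9, -1.6]
width: 0.468
y -0.224 x 0.524 0.527 z [0.076 0.079 0.082]
y -0.218 x 0.524 0.527 z [0.076 0.078 0.081]
y -0.212 x 0.498 0.527 z [0.081 0.088 0.101]
y -0.206 x 0.484 0.527 z [0.082 0.099 0.125]
y -0.2 x 0.487 0.527 z [0.084 0.098 0.123]
y -0.194 x 0.49 0.526 z [0.088 0.103 0.12 ]
y -0.188 x 0.49 0.526 z [0.08  0.096 0.116]
y -0.182 x 0.487 0.525 z [0.085 0.101 0.11 ]
y -0.176 x 0.489 0.524 z [0.081 0.093 0.109]
y -0.17 x 0.486 0.524 z [0.084 0.092 0.108]
y -0.164 x 0.487 0.524 z [0.084 0.092 0.107]
y -0.158 x 0.488 0.523 z [0.082 0.089 0.107]
y -0.152 x 0.486 0.529 z [0.084 0.105 0.109]
y -0.146 x 0.488 0.53 z [0.083 0.105 0.109]
y -0.14 x 0.486 0.528 z [0.103 0.106 0.108]
y -0.134 x 0.484 0.513 z [0.101 0.103 0.106]
y -0.128 x 0.483 0.52 z [0.079 0.101 0.104]
y -0.122 x 0.485 0.521 z [0.077 0.099 0.104]
y -0.116 x 0.484 0.52 z [0.075 0.1   0.103]
y -0.11 x 0.484 0.518 z [0.077 0.101 0.104]
y -0.104 x 0.483 0.514 z [0.097 0.1   0.103]
```

```bash
python3 -m inch '[{"dx":0.003,"dy":0,"dz":0,"ax":0,"ay":0,"az":0,"fingers":-1},{"dx":0.006,"dy":0,"dz":0,"ax":0,"ay":0,"az":0,"fingers":-1},{"dx":0.006,"dy":0,"dz":0,"ax":0,"ay":0,"az":0,"fingers":-1}]'; python3 -m inch '[{"dx":0.003,"dy":0,"dz":0,"ax":0,"ay":0,"az":0,"fingers":-1},{"dx":0.004,"dy":0,"dz":0,"ax":0,"ay":0,"az":0,"fingers":-1},{"dx":0.004,"dy":0,"dz":0,"ax":0,"ay":0,"az":0,"fingers":-1}]'
```

```text
time: 12.2
tool_pos: [0.5054, -0.2366, 0.0748]
tcp_rot: [2.145, 2.294, 0.001]
wrist_force: [0.3, -3.9, -0.6]
width: 0.463
time: 12.58
tool_pos: [0.5051, -0.2328, 0.0747]
tcp_rot: [2.145, 2.294, 0.0]
wrist_force: [0.6, -4.9, -0.9]
width: 0.461
```

```bash
python3 -m inch '[{"dx":0.002,"dy":0,"dz":0,"ax":0,"ay":0,"az":0,"fingers":-1},{"dx":0.004,"dy":0,"dz":0,"ax":0,"ay":0,"az":0,"fingers":-1},{"dx":0.004,"dy":0,"dz":0,"ax":0,"ay":0,"az":0,"fingers":-1}]'; python3 -m inch '[{"dx":0.002,"dy":0,"dz":0,"ax":0,"ay":0,"az":0,"fingers":-1},{"dx":0.003,"dy":0,"dz":0,"ax":0,"ay":0,"az":0,"fingers":-1},{"dx":0.003,"dy":0,"dz":0,"ax":0,"ay":0,"az":0,"fingers":-1}]'
```

```text
time: 12.95
tool_pos: [0.5048, -0.2288, 0.0748]
tcp_rot: [2.145, 2.294, 0.0]
wrist_force: [0.3, -4.6, -0.9]
width: 0.465
time: 13.32
tool_pos: [0.5046, -0.2259, 0.0747]
tcp_rot: [2.144, 2.294, -0.0]
wrist_force: [0.8, -5.2, -0.6]
width: 0.464
```

```bash
python3 -m inch '[{"dx":0.002,"dy":0,"dz":0,"ax":0,"ay":0,"az":0,"fingers":-1},{"dx":0.003,"dy":0,"dz":0,"ax":0,"ay":0,"az":0,"fingers":-1},{"dx":0.003,"dy":0,"dz":0,"ax":0,"ay":0,"az":0,"fingers":-1}]'; python3 -m inch '[{"dx":0.002,"dy":0,"dz":0,"ax":0,"ay":0,"az":0,"fingers":-1},{"dx":0.002,"dy":0,"dz":0,"ax":0,"ay":0,"az":0,"fingers":-1}]'
python3 - <<'E'
from h import *
p,d,K,V=grab("scene");P,u,v=pts(d,K,V)
c=(P[:,2]>.075)&(P[:,2]<.15)&(P[:,0]>.46)&(P[:,0]<.53)
for y in np.arange(-.224,-.18,.006):
    g=P[c&(abs(P[:,1]-y)<.003)]
    if len(g)>2: print("y",round(y,3),"x",g[:,0].min().round(3),g[:,0].max().round(3),"z",np.percentile(g[:,2],[10,50,90]).round(3))
E
```

```text
time: 13.7
tool_pos: [0.5045, -0.2238, 0.0748]
tcp_rot: [2.143, 2.293, -0.001]
wrist_force: [1.2, -7.1, -3.1]
width: 0.459
time: 13.95
tool_pos: [0.5045, -0.2232, 0.0748]
tcp_rot: [2.142, 2.292, -0.004]
wrist_force: [0.7, -10.9, -3.7]
width: 0.458
y -0.224 x 0.522 0.53 z [0.123 0.145 0.146]
y -0.218 x 0.488 0.53 z [0.105 0.126 0.146]
y -0.206 x 0.522 0.526 z [0.076 0.077 0.08 ]
y -0.2 x 0.515 0.525 z [0.078 0.079 0.128]
y -0.194 x 0.496 0.526 z [0.077 0.122 0.125]
y -0.188 x 0.493 0.527 z [0.079 0.095 0.122]
y -0.182 x 0.487 0.525 z [0.081 0.098 0.113]
```

```bash
python3 -m inch '[{"dx":0.002,"dy":0,"dz":0,"ax":0,"ay":0,"az":0,"fingers":-1},{"dx":0.0025,"dy":0,"dz":0,"ax":0,"ay":0,"az":0,"fingers":-1},{"dx":0.0025,"dy":0,"dz":0,"ax":0,"ay":0,"az":0,"fingers":-1}]'
python3 - <<'E'
from h import *
print(bot.read_state()["wrist_force"])
E
```

```text
time: 14.38
tool_pos: [0.5046, -0.2229, 0.0748]
tcp_rot: [2.139, 2.291, -0.006]
wrist_force: [0.8, -12.8, -3.1]
width: 0.461
[  0.75397627 -12.84111908  -3.10093537]
```

```bash
python3 -m inch '[{"dx":0.003,"dy":0,"dz":0,"ax":0,"ay":0,"az":0,"fingers":-1},{"dx":0.0037,"dy":0,"dz":0,"ax":0,"ay":0,"az":0,"fingers":-1},{"dx":0.0037,"dy":0,"dz":0,"ax":0,"ay":0,"az":0,"fingers":-1}]'
```

```text
time: 14.75
tool_pos: [0.5046, -0.222, 0.0748]
tcp_rot: [2.136, 2.289, -0.01]
wrist_force: [1.3, -15.3, -5.8]
width: 0.462
```

```bash
python3 -m inch '[{"dx":0.003,"dy":0,"dz":0,"ax":0,"ay":0,"az":0,"fingers":-1},{"dx":0.0043,"dy":0,"dz":0,"ax":0,"ay":0,"az":0,"fingers":-1},{"dx":0.0043,"dy":0,"dz":0,"ax":0,"ay":0,"az":0,"fingers":-1}]'
```

```text
time: 15.12
tool_pos: [0.5046, -0.221, 0.0748]
tcp_rot: [2.132, 2.286, -0.015]
wrist_force: [1.3, -17.3, -5.5]
width: 0.46
```

The push reads 17 N and climbs steeply, so the wedge is firm. I let go and retreat upward.

```bash
python3 -m inch '[{"dx":0,"dy":0,"dz":0,"ax":0,"ay":0,"az":0,"fingers":0.4},{"dx":0,"dy":0,"dz":0,"ax":0,"ay":0,"az":0,"fingers":0.4},{"dx":0,"dy":0,"dz":0,"ax":0,"ay":0,"az":0,"fingers":0.4},{"dx":0,"dy":0,"dz":-0.02,"ax":0,"ay":0,"az":0,"fingers":0.4},{"dx":0,"dy":0,"dz":-0.06,"ax":0,"ay":0,"az":0,"fingers":0.4},{"dx":0,"dy":0,"dz":-0.12,"ax":0,"ay":0,"az":0,"fingers":0.4},{"dx":0,"dy":0,"dz":-0.14,"ax":0,"ay":0,"az":0,"fingers":0.4},{"dx":0,"dy":0,"dz":-0.14,"ax":0,"ay":0,"az":0,"fingers":0.4}]'
python3 - <<'E'
from h import *
s=bot.read_state();M=R.from_rotvec(s["tcp_rot"]).as_matrix();print(s["tool_pos"].round(4),M.round(4).tolist(),s["q"].round(2))
p,d,K,V=grab("wrist");cv2.imwrite("pics/wrist4.png",p);np.savez("wrist4.npz",p=p,d=d,K=K,V=V)
for t in("wedge","catch","tee","door_pull"):
  for m in bot.masks_of("wrist",t)[:2]: print(t,round(m["p"],2),np.round(m["box"]))
f=np.load("top0.npz");P,u,v=pts(f["d"],f["K"],f["V"])
c=np.array([.5823,-.0303]);a=np.radians(3.67);Lx=np.array([np.cos(a),np.sin(a)]);Ly=np.array([-Lx[1],Lx[0]])
for n in("top0","scene0"):
    f=np.load(n+".npz");P,u,v=pts(f["d"],f["K"],f["V"])
    x=(P[:,:2]-c)@Lx;y=(P[:,:2]-c)@Ly
    s_=(abs(P[:,2]-.095)<.008)&(x>-.055)&(x<.12)&(y<.05)&(y>-.09)
    print(n,"pull",s_.sum(),np.percentile(P[s_],[3,50,97],axis=0).round(4).tolist(),"locker",np.percentile(x[s_],[3,50,97]).round(4),np.percentile(y[s_],[3,50,97]).round(4))
E
```

```text
time: 16.12
tool_pos: [0.5052, -0.2187, 0.2168]
tcp_rot: [2.129, 2.284, -0.013]
wrist_force: [0.4, 0.4, -0.5]
width: 0.704
[ 0.5052 -0.2187  0.2168] [[-0.07, 0.9975, 0.0085], [0.9974, 0.0702, -0.0192], [-0.0197, 0.0071, -0.9998]] [-0.45  0.03  1.9  -0.01  1.2  -0.51]
wedge 0.93 [ 19. 332. 176. 404.]
wedge 0.79 [290.  37. 342. 261.]
catch 0.92 [292.   0. 391. 231.]
door_pull 0.89 [349.   2. 572. 346.]
top0 pull 179 [[0.5811, -0.0666, 0.0883], [0.6184, -0.0586, 0.0948], [0.6563, -0.0499, 0.1014]] locker [-0.0031  0.0344  0.072 ] [-0.0378 -0.0303 -0.023 ]
scene0 pull 252 [[0.5816, -0.0677, 0.0874], [0.621, -0.0604, 0.0942], [0.6568, -0.0513, 0.0978]] locker [-0.0028  0.037   0.0726] [-0.0386 -0.0327 -0.024 ]
```

View pics/wrist4.png

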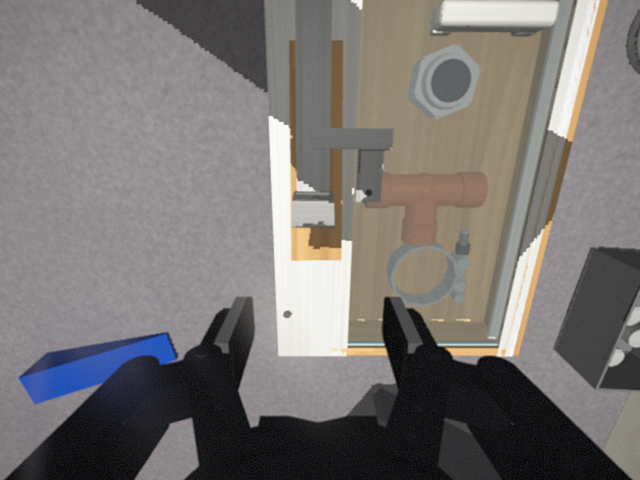

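The wedge sits under the raised lip. The tee is in the middle of the row at (425,195), the clamp nearer at (425,275), the nut at (443,80), and the pull bar at (495,15). I go to the pull bar next.

```bash
python3 -m inch '[{"dx":0.151,"dy":0.125,"dz":-0.01,"ax":0,"ay":0,"az":-89.7,"fingers":0.4},{"dx":0.151,"dy":0.125,"dz":-0.01,"ax":0,"ay":0,"az":-89.7,"fingers":0.4},{"dx":0.151,"dy":0.125,"dz":-0.01,"ax":0,"ay":0,"az":-89.7,"fingers":0.4},{"dx":0.151,"dy":0.125,"dz":-0.01,"ax":0,"ay":0,"az":-89.7,"fingers":0.4},{"dx":0.151,"dy":0.125,"dz":-0.01,"ax":0,"ay":0,"az":-89.7,"fingers":0.4},{"dx":0.151,"dy":0.125,"dz":0,"ax":0,"ay":0,"az":-89.7,"fingers":0.4},{"dx":0.151,"dy":0.125,"dz":0.03,"ax":0,"ay":0,"az":-89.7,"fingers":0.4},{"dx":0.151,"dy":0.125,"dz":0.05,"ax":0,"ay":0,"az":-89.7,"fingers":0.4},{"dx":0.151,"dy":0.125,"dz":0.06,"ax":0,"ay":0,"az":-89.7,"fingers":0.4},{"dx":0.151,"dy":0.125,"dz":0.06,"ax":0,"ay":0,"az":-89.7,"fingers":0.4}]'
python3 - <<'E'
from h import *
s=bot.read_state();M=R.from_rotvec(s["tcp_rot"]).as_matrix();print(M.round(4).tolist(),s["q"].round(2))
a=np.radians(183.67);G=np.c_[[np.cos(a),np.sin(a),0],[np.sin(a),-np.cos(a),0],[0,0,-1]]
print("shift",(M.T@(np.array([.619,-.0595,.074])-s["tool_pos"])).round(4),"turn",np.degrees(R.from_matrix(M.T@G).as_rotvec()).round(2))
E
```

```text
time: 17.62
tool_pos: [0.6148, -0.0592, 0.1466]
tcp_rot: [0.1, -3.135, 0.023]
wrist_force: [0.2, 0.4, -0.2]
width: 0.7
[[-0.998, -0.0637, -0.0049], [-0.0636, 0.9979, -0.015], [0.0058, -0.0146, -0.9999]] [-0.13  0.22  1.81 -0.02  1.11 -1.75]
shift [-0.0046  0.0005  0.0726] turn [-0.84 -0.33 -0.02]
```

```bash
python3 -m inch '[{"dx":-0.0046,"dy":0.0005,"dz":0.03,"ax":-0.84,"ay":-0.33,"az":0,"fingers":0.4},{"dx":-0.0046,"dy":0.0005,"dz":0.06,"ax":-0.84,"ay":-0.33,"az":0,"fingers":0.4},{"dx":-0.0046,"dy":0.0005,"dz":0.0726,"ax":-0.84,"ay":-0.33,"az":0,"fingers":0.4},{"dx":-0.0046,"dy":0.0005,"dz":0.0726,"ax":-0.84,"ay":-0.33,"az":0,"fingers":0.4},{"dx":-0.0046,"dy":0.0005,"dz":0.0726,"ax":-0.84,"ay":-0.33,"az":0,"fingers":-1},{"dx":-0.0046,"dy":0.0005,"dz":0.0726,"ax":-0.84,"ay":-0.33,"az":0,"fingers":-1},{"dx":-0.0046,"dy":0.0005,"dz":0.0726,"ax":-0.84,"ay":-0.33,"az":0,"fingers":-1},{"dx":-0.0046,"dy":0.0005,"dz":0.0726,"ax":-0.84,"ay":-0.33,"az":0,"fingers":-1},{"dx":-0.0046,"dy":0.0005,"dz":0.0726,"ax":-0.84,"ay":-0.33,"az":0,"fingers":-1},{"dx":-0.0046,"dy":0.0005,"dz":0.0726,"ax":-0.84,"ay":-0.33,"az":0,"fingers":-1}]' 30
```

```text
time: 18.88
tool_pos: [0.62, -0.0584, 0.0757]
tcp_rot: [-0.1, 3.138, 0.002]
wrist_force: [-1.4, 4.7, 6.2]
width: 0.178
```

```bash
python3 -m inch '[{"dx":0,"dy":0.008,"dz":0,"ax":0,"ay":0,"az":0,"fingers":-1},{"dx":0,"dy":0.02,"dz":0,"ax":0,"ay":0,"az":0,"fingers":-1},{"dx":0,"dy":0.04,"dz":0,"ax":0,"ay":0,"az":0,"fingers":-1}]'
```

```text
time: 19.25
tool_pos: [0.6175, -0.0181, 0.0757]
tcp_rot: [-0.099, 3.138, 0.001]
wrist_force: [-0.0, -1.2, -1.8]
width: 0.18
```

The door slides freely, so I carry on.

```bash
python3 -m inch '[{"dx":0,"dy":0.03,"dz":0,"ax":0,"ay":0,"az":0,"fingers":-1},{"dx":0,"dy":0.06,"dz":0,"ax":0,"ay":0,"az":0,"fingers":-1},{"dx":0,"dy":0.09,"dz":0,"ax":0,"ay":0,"az":0,"fingers":-1},{"dx":0,"dy":0.12,"dz":0,"ax":0,"ay":0,"az":0,"fingers":-1},{"dx":0,"dy":0.15,"dz":0,"ax":0,"ay":0,"az":0,"fingers":-1},{"dx":0,"dy":0.18,"dz":0,"ax":0,"ay":0,"az":0,"fingers":-1},{"dx":0,"dy":0.21,"dz":0,"ax":0,"ay":0,"az":0,"fingers":-1},{"dx":0,"dy":0.235,"dz":0,"ax":0,"ay":0,"az":0,"fingers":-1},{"dx":0,"dy":0.255,"dz":0,"ax":0,"ay":0,"az":0,"fingers":-1},{"dx":0,"dy":0.262,"dz":0,"ax":0,"ay":0,"az":0,"fingers":-1},{"dx":0,"dy":0.262,"dz":0,"ax":0,"ay":0,"az":0,"fingers":-1}]'; python3 -m inch '[{"dx":0,"dy":0.006,"dz":0,"ax":0,"ay":0,"az":0,"fingers":-1},{"dx":0,"dy":0.01,"dz":0,"ax":0,"ay":0,"az":0,"fingers":-1},{"dx":0,"dy":0.01,"dz":0,"ax":0,"ay":0,"az":0,"fingers":-1}]'
```

```text
time: 20.62
tool_pos: [0.6009, 0.2443, 0.0758]
tcp_rot: [-0.099, 3.138, 0.003]
wrist_force: [3.3, 1.0, -3.6]
width: 0.181
time: 21.0
tool_pos: [0.6002, 0.2543, 0.0757]
tcp_rot: [-0.099, 3.138, 0.003]
wrist_force: [1.7, 0.3, -2.1]
width: 0.177
```

```bash
python3 -m inch '[{"dx":0,"dy":0.003,"dz":0,"ax":0,"ay":0,"az":0,"fingers":-1},{"dx":0,"dy":0.004,"dz":0,"ax":0,"ay":0,"az":0,"fingers":-1},{"dx":0,"dy":0.004,"dz":0,"ax":0,"ay":0,"az":0,"fingers":-1}]'
```

```text
time: 21.38
tool_pos: [0.6001, 0.2561, 0.0757]
tcp_rot: [-0.099, 3.138, -0.002]
wrist_force: [2.8, -7.9, -1.5]
width: 0.181
```

The door is at its end stop after 315 mm of travel. I release it, lift, and go to look at the tee.

```bash
python3 -m inch '[{"dx":0,"dy":0,"dz":0,"ax":0,"ay":0,"az":0,"fingers":0.4},{"dx":0,"dy":0,"dz":0,"ax":0,"ay":0,"az":0,"fingers":0.4},{"dx":0,"dy":0,"dz":0,"ax":0,"ay":0,"az":0,"fingers":0.4},{"dx":0,"dy":0,"dz":-0.03,"ax":0,"ay":0,"az":0,"fingers":0.4},{"dx":0,"dy":0,"dz":-0.09,"ax":0,"ay":0,"az":0,"fingers":0.4},{"dx":-0.02,"dy":-0.05,"dz":-0.13,"ax":0,"ay":0,"az":0,"fingers":0.4},{"dx":-0.102,"dy":-0.443,"dz":-0.175,"ax":0,"ay":0,"az":0,"fingers":0.4},{"dx":-0.102,"dy":-0.443,"dz":-0.175,"ax":0,"ay":0,"az":0,"fingers":0.4},{"dx":-0.102,"dy":-0.443,"dz":-0.175,"ax":0,"ay":0,"az":0,"fingers":0.4},{"dx":-0.102,"dy":-0.443,"dz":-0.175,"ax":0,"ay":0,"az":0,"fingers":0.4},{"dx":-0.102,"dy":-0.443,"dz":-0.175,"ax":0,"ay":0,"az":0,"fingers":0.4},{"dx":-0.102,"dy":-0.443,"dz":-0.175,"ax":0,"ay":0,"az":0,"fingers":0.4},{"dx":-0.102,"dy":-0.443,"dz":-0.175,"ax":0,"ay":0,"az":0,"fingers":0.4},{"dx":-0.102,"dy":-0.443,"dz":-0.175,"ax":0,"ay":0,"az":0,"fingers":0.4},{"dx":-0.102,"dy":-0.443,"dz":-0.175,"ax":0,"ay":0,"az":0,"fingers":0.4}]'
python3 - <<'E'
from h import *
s=bot.read_state();M=R.from_rotvec(s["tcp_rot"]).as_matrix();print(s["tool_pos"].round(4),M.round(4).tolist(),s["q"].round(2))
p,d,K,V=grab("wrist");cv2.imwrite("pics/wrist5.png",p);np.savez("wrist5.npz",p=p,d=d,K=K,V=V)
for t in("tee","clamp","nut","catch"):
  for m in bot.masks_of("wrist",t)[:2]:
    P,_,_=pts(d,K,V,m["region"]);print(t,round(m["p"],2),np.round(m["box"]),np.median(P,0).round(4),np.percentile(P,[2,98],axis=0).round(3).tolist())
    if t=="tee":np.save("teemask.npy",m["region"])
E
```

```text
time: 23.25
tool_pos: [0.7293, -0.1785, 0.2512]
tcp_rot: [-0.099, 3.139, -0.001]
wrist_force: [0.3, 0.7, 0.0]
width: 0.702
[ 0.7293 -0.1785  0.2512] [[-0.998, -0.0632, 0.0012], [-0.0632, 0.998, -0.0003], [-0.0012, -0.0004, -1.0]] [-0.27  0.4   1.39  0.    1.35 -1.91]
tee 0.76 [256.   9. 329. 142.] [ 0.6041 -0.1969  0.0482] [[0.552, -0.24, 0.038], [0.656, -0.176, 0.052]]
clamp 0.87 [180.  51. 275. 144.] [ 0.6407 -0.2855  0.0362] [[0.588, -0.314, 0.018], [0.666, -0.238, 0.041]]
nut 0.96 [378.  56. 442. 119.] [ 0.6069 -0.1     0.0488] [[0.582, -0.124, 0.021], [0.631, -0.072, 0.052]]
catch 0.47 [475.   1. 639. 174.] [0.6032 0.0325 0.0645] [[0.537, -0.032, 0.063], [0.674, 0.11, 0.066]]
```

View pics/wrist5.png

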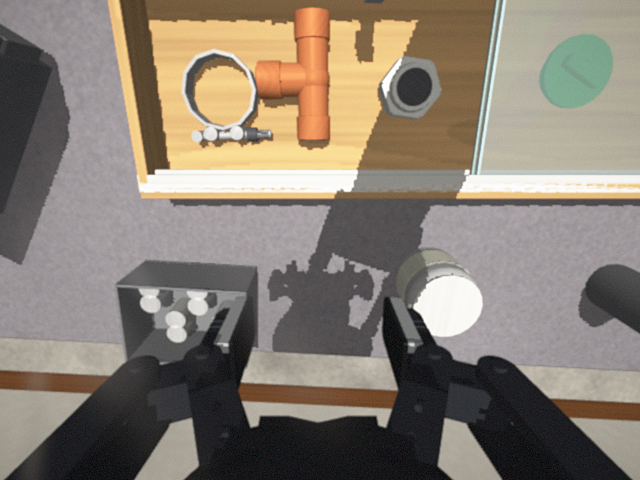

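The door is clear of the tee, with the run at (313,75) and the branch pointing left at (270,78). The clamp's bolt tip at (270,133) comes close, so I work out the clearances in the tee's frame.

Run:
```python
from h import *
from scipy.optimize import least_squares
f=np.load("wrist5.npz");p,d,K,V=[f[k] for k in("p","d","K","V")];P,u,v=pts(d,K,V)
hsv=cv2.cvtColor(p,cv2.COLOR_BGR2HSV)
m=(hsv[v,u,0]<14)&(hsv[v,u,1]>150)&(u>250)&(u<332)&(v<145)&(P[:,2]>.036)&(P[:,2]<.062)
Q=P[m];print(m.sum(),Q.min(0).round(3),Q.max(0).round(3))
def dist(x,y,z):  # surface residual to the nearest pipe, z relative to shelf
    rr=lambda l,lo:np.where(abs(l)>lo,.017,.015)
    a=np.hypot(y,z-.017)-rr(x,.033); a=np.hypot(a,np.clip(abs(x)-.055,0,1))
    b=np.hypot(x,z-.017)-rr(y,.030); b=np.hypot(b,np.clip(-y-.052,0,1)+np.clip(y,0,1))
    return np.where(abs(a)<abs(b),a,b)
def res(t):
    c,s=np.cos(t[2]),np.sin(t[2]);q=Q[:,:2]-t[:2]
    return dist(q[:,0]*c+q[:,1]*s,-q[:,0]*s+q[:,1]*c,Q[:,2]-t[3])
best=min((least_squares(res,[.604,-.187,a,.018],loss="soft_l1",f_scale=.002) for a in(-.2,0,.06,.2)),key=lambda r:r.cost)
t=best.x;print("tee",t.round(4),"deg",np.degrees(t[2]).round(2),"rms",np.sqrt(np.mean(best.fun**2)).round(4));np.save("tee.npy",t)
c,s=np.cos(t[2]),np.sin(t[2])
n=(~m)&(P[:,2]>.024)&(P[:,2]<.062)&(u>170)&(u<330)&(v<160)
q=P[n][:,:2]-t[:2];T=np.c_[q[:,0]*c+q[:,1]*s,-q[:,0]*s+q[:,1]*c,P[n][:,2]]
for x in range(-40,75,5):
    g=T[(abs(T[:,0]*1e3-x)<2.5)&(T[:,1]<-.02)&(T[:,1]>-.14)]
    if len(g)>2: print("x",x,"nearest clamp y",np.percentile(g[:,1],98).round(3),"zmax",g[:,2].max().round(3))
```

```text
4911 [ 0.549 -0.243  0.036] [ 0.66  -0.172  0.053]
tee [ 0.6042 -0.1915  0.0735  0.0173] deg 4.21 rms 0.0007
x -25 nearest clamp y -0.08 zmax 0.041
x -20 nearest clamp y -0.072 zmax 0.042
x -15 nearest clamp y -0.023 zmax 0.045
x -10 nearest clamp y -0.051 zmax 0.048
x -5 nearest clamp y -0.021 zmax 0.052
x 0 nearest clamp y -0.021 zmax 0.053
x 5 nearest clamp y -0.052 zmax 0.051
x 10 nearest clamp y -0.051 zmax 0.049
x 15 nearest clamp y -0.022 zmax 0.045
x 20 nearest clamp y -0.057 zmax 0.041
x 25 nearest clamp y -0.059 zmax 0.042
x 30 nearest clamp y -0.061 zmax 0.041
x 35 nearest clamp y -0.065 zmax 0.041
x 40 nearest clamp y -0.071 zmax 0.041
x 45 nearest clamp y -0.046 zmax 0.041
x 50 nearest clamp y -0.045 zmax 0.041
x 55 nearest clamp y -0.048 zmax 0.041
```

```bash
python3 -m inch '[{"dx":0.0847,"dy":-0.0047,"dz":0.03,"ax":0,"ay":0,"az":-0.6,"fingers":0.08},{"dx":0.0847,"dy":-0.0047,"dz":0.08,"ax":0,"ay":0,"az":-0.6,"fingers":0.08},{"dx":0.0847,"dy":-0.0047,"dz":0.13,"ax":0,"ay":0,"az":-0.6,"fingers":0.08},{"dx":0.0847,"dy":-0.0047,"dz":0.15,"ax":0,"ay":0,"az":-0.6,"fingers":0.08},{"dx":0.0847,"dy":-0.0047,"dz":0.15,"ax":0,"ay":0,"az":-0.6,"fingers":0.08}]'
python3 - <<'E'
from h import *
s=bot.read_state();M=R.from_rotvec(s["tcp_rot"]).as_matrix()
a=np.radians(184.21);G=np.c_[[np.cos(a),np.sin(a),0],[np.sin(a),-np.cos(a),0],[0,0,-1]]
print("shift",(M.T@(np.array([.6451,-.1885,.021])-s["tool_pos"])).round(4),"turn",np.degrees(R.from_matrix(M.T@G).as_rotvec()).round(2))
E
```

```text
time: 24.12
tool_pos: [0.6449, -0.1874, 0.1003]
tcp_rot: [0.119, -3.138, 0.0]
wrist_force: [0.1, -0.2, 0.0]
width: 0.538
shift [-0.0002 -0.0011  0.0793] turn [-0.01 -0.05  0.14]
```

```bash
python3 -m inch '[{"dx":0,"dy":-0.0011,"dz":0.03,"ax":0,"ay":0,"az":0.1,"fingers":0.08},{"dx":0,"dy":-0.0011,"dz":0.055,"ax":0,"ay":0,"az":0.1,"fingers":0.08},{"dx":0,"dy":-0.0011,"dz":0.07,"ax":0,"ay":0,"az":0.1,"fingers":0.08},{"dx":0,"dy":-0.0011,"dz":0.079,"ax":0,"ay":0,"az":0.1,"fingers":0.08},{"dx":0,"dy":-0.0011,"dz":0.079,"ax":0,"ay":0,"az":0.1,"fingers":0.08},{"dx":0,"dy":-0.0011,"dz":0.079,"ax":0,"ay":0,"az":0.1,"fingers":-1},{"dx":0,"dy":-0.0011,"dz":0.079,"ax":0,"ay":0,"az":0.1,"fingers":-1},{"dx":0,"dy":-0.0011,"dz":0.079,"ax":0,"ay":0,"az":0.1,"fingers":-1},{"dx":0,"dy":-0.0011,"dz":0.079,"ax":0,"ay":0,"az":0.1,"fingers":-1},{"dx":0,"dy":-0.0011,"dz":0.079,"ax":0,"ay":0,"az":0.1,"fingers":-1}]' 70; python3 -m inch '[{"dx":0,"dy":0,"dz":-0.003,"ax":0,"ay":0,"az":0,"fingers":-1},{"dx":0,"dy":0,"dz":-0.01,"ax":0,"ay":0,"az":0,"fingers":-1},{"dx":0,"dy":0,"dz":-0.02,"ax":0,"ay":0,"az":0,"fingers":-1},{"dx":0,"dy":0,"dz":-0.04,"ax":0,"ay":0,"az":0,"fingers":-1},{"dx":0,"dy":0,"dz":-0.07,"ax":0,"ay":0,"az":0,"fingers":-1},{"dx":0,"dy":0,"dz":-0.1,"ax":0,"ay":0,"az":0,"fingers":-1},{"dx":0,"dy":0,"dz":-0.13,"ax":0,"ay":0,"az":0,"fingers":-1},{"dx":0,"dy":0,"dz":-0.13,"ax":0,"ay":0,"az":0,"fingers":-1}]'
python3 - <<'E'
from h import *
s=bot.read_state();M=R.from_rotvec(s["tcp_rot"]).as_matrix()
p,d,K,V=grab("wrist");cv2.imwrite("pics/wrist6.png",p);np.savez("wrist6.npz",p=p,d=d,K=K,V=V)
P,u,v=pts(d,K,V);hsv=cv2.cvtColor(p,cv2.COLOR_BGR2HSV);L=(P-s["tool_pos"])@M
m=(hsv[v,u,0]<14)&(hsv[v,u,1]>150)&(L[:,0]<.16)&(L[:,2]>-.06)&(L[:,2]<.06)&(abs(L[:,1])<.08)
print(m.sum(),np.percentile(L[m],[1,50,99],axis=0).round(3).tolist())
for x in np.arange(-.02,.12,.01):
    g=L[m&(abs(L[:,0]-x)<.005)&(abs(L[:,1])<.018)]
    if len(g)>3:print(round(x,2),"top z",np.percentile(g[:,2],3).round(4))
for y in np.arange(-.06,.03,.01):
    g=L[m&(abs(L[:,1]-y)<.005)&(abs(L[:,0]-.041)<.016)]
    if len(g)>3:print("y",round(y,2),"top z",np.percentile(g[:,2],3).round(4))
E
```

```text
time: 25.38
tool_pos: [0.646, -0.1889, 0.0227]
tcp_rot: [-0.116, 3.138, -0.002]
wrist_force: [-1.0, 0.2, 5.7]
width: 0.373
time: 26.38
tool_pos: [0.6487, -0.1897, 0.1579]
tcp_rot: [-0.116, 3.13, -0.006]
wrist_force: [0.9, -0.3, -2.4]
width: 0.372
28531 [[-0.009, -0.05, -0.029], [0.05, -0.004, -0.025], [0.095, 0.015, -0.015]]
-0.01 top z -0.029
0.0 top z -0.029
0.01 top z -0.0286
0.02 top z -0.027
0.03 top z -0.0268
0.04 top z -0.028
0.05 top z -0.027
0.06 top z -0.0266
0.07 top z -0.0266
0.08 top z -0.0282
0.09 top z -0.0282
0.1 top z -0.028
y -0.05 top z -0.0285
y -0.04 top z -0.0286
y -0.03 top z -0.0283
y -0.02 top z -0.0267
y -0.01 top z -0.0268
y 0.0 top z -0.028
y 0.01 top z -0.0265
y 0.02 top z -0.018
```

View pics/wrist6.png

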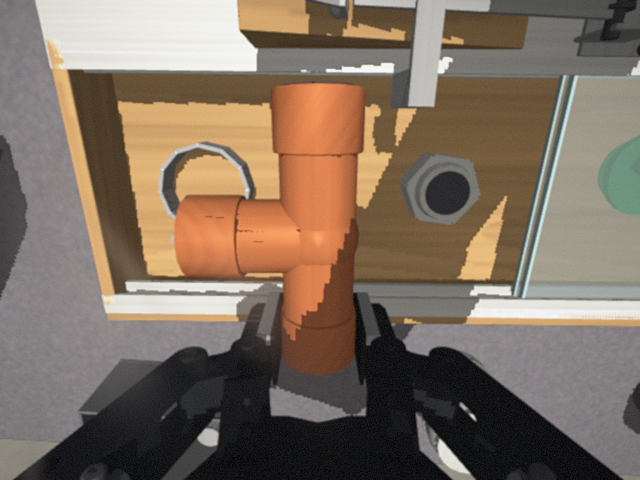

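The tee is gripped on its rear collar and level. The clamp and the nut are undisturbed, and the catch and wedge show at the top of the picture. I carry it to the tray and turn it so the run lies along the tray's long side.

```bash
python3 -m inch '[{"dx":0,"dy":0,"dz":-0.045,"ax":0,"ay":0,"az":0,"fingers":-1},{"dx":0.03,"dy":0.04,"dz":-0.045,"ax":0,"ay":0,"az":9,"fingers":-1},{"dx":0.06,"dy":0.08,"dz":-0.045,"ax":0,"ay":0,"az":18,"fingers":-1},{"dx":0.09,"dy":0.13,"dz":-0.045,"ax":0,"ay":0,"az":27,"fingers":-1},{"dx":0.11,"dy":0.18,"dz":-0.045,"ax":0,"ay":0,"az":36,"fingers":-1},{"dx":0.13,"dy":0.23,"dz":-0.045,"ax":0,"ay":0,"az":45,"fingers":-1},{"dx":0.15,"dy":0.28,"dz":-0.045,"ax":0,"ay":0,"az":54,"fingers":-1},{"dx":0.17,"dy":0.33,"dz":-0.045,"ax":0,"ay":0,"az":63,"fingers":-1},{"dx":0.195,"dy":0.37,"dz":-0.045,"ax":0,"ay":0,"az":72,"fingers":-1},{"dx":0.22,"dy":0.41,"dz":-0.045,"ax":0,"ay":0,"az":81,"fingers":-1},{"dx":0.245,"dy":0.44,"dz":-0.045,"ax":0,"ay":0,"az":89,"fingers":-1},{"dx":0.2622,"dy":0.4604,"dz":-0.045,"ax":0,"ay":0,"az":93.2,"fingers":-1},{"dx":0.2622,"dy":0.4604,"dz":-0.03,"ax":0,"ay":0,"az":93.2,"fingers":-1},{"dx":0.2622,"dy":0.4604,"dz":-0.03,"ax":0,"ay":0,"az":93.2,"fingers":-1}]'
python3 - <<'E'
from h import *
s=bot.read_state();M=R.from_rotvec(s["tcp_rot"]).as_matrix();print(s["q"].round(2),s["width"])
a=np.radians(91);G=np.c_[[np.cos(a),np.sin(a),0],[np.sin(a),-np.cos(a),0],[0,0,-1]]
print("shift",(M.T@(np.array([.3532,.25,.014])-s["tool_pos"])).round(4),"turn",np.degrees(R.from_matrix(M.T@G).as_rotvec()).round(2))
p,d,K,V=grab("wrist");cv2.imwrite("pics/wrist7.png",p)
P,u,v=pts(d,K,V);L=(P-s["tool_pos"])@M;hsv=cv2.cvtColor(p,cv2.COLOR_BGR2HSV)
m=(hsv[v,u,0]<14)&(hsv[v,u,1]>150)&(L[:,0]<.16)&(abs(L[:,2])<.06)&(abs(L[:,1])<.08)
for x in(0,.05,.09):
    g=L[m&(abs(L[:,0]-x)<.005)&(abs(L[:,1])<.018)];print(x,len(g),np.percentile(g[:,2],3).round(4) if len(g) else None)
t=(P[:,2]>.014)&(P[:,2]<.034)&(P[:,0]>.22)&(P[:,0]<.45)&(P[:,1]>.15)&(P[:,1]<.43)&~m
Q=P[t];print("tray",t.sum(),cv2.minAreaRect(Q[:,:2].astype(np.float32)),np.percentile(Q,[1,99],axis=0).round(3).tolist())
E
```

```text
time: 28.18
tool_pos: [0.3498, 0.2491, 0.1796]
tcp_rot: [2.196, 2.239, -0.005]
wrist_force: [-0.1, 0.8, -2.4]
width: 0.37
[ 0.57 -0.17  2.16 -0.01  1.16  0.55] 0.3696428848563646
shift [0.0018 0.0032 0.1656] turn [0.09 0.34 0.13]
0 845 -0.0291
0.05 1118 -0.0261
0.09 1624 -0.0272
tray 4736 ((0.3557485044002533, 0.2701113522052765), (0.1882508248090744, 0.2406233847141266), 0.3977214992046356) [[0.262, 0.16, 0.014], [0.441, 0.39, 0.034]]
```

View pics/wrist7.png

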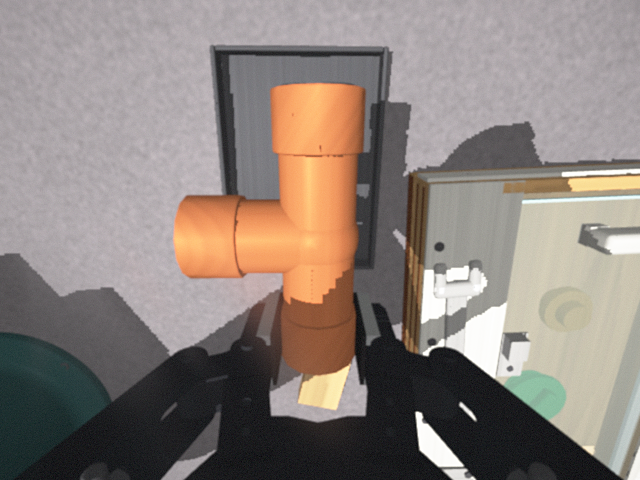

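Run:
```python
from h import *
c=bot.get_calibration("wrist");K=np.array(c["intrinsics"]);C=np.linalg.inv(np.array(c["view"]))
for q in((213,48),(388,48),(374,268)):
    r=C[:3,:3]@np.linalg.inv(K)@np.array([*q,1.]);o=C[:3,3];print(q,(o+r*(.024-o[2])/r[2]).round(4))
```

```text
(213, 48) [0.2656 0.387  0.024 ]
(388, 48) [0.402  0.3894 0.024 ]
(374, 268) [0.4045 0.2024 0.024 ]
```

```bash
python3 -m inch '[{"dx":0.005,"dy":0.0025,"dz":0.04,"ax":0.1,"ay":0.34,"az":0.1,"fingers":-1},{"dx":0.005,"dy":0.0025,"dz":0.08,"ax":0.1,"ay":0.34,"az":0.1,"fingers":-1},{"dx":0.005,"dy":0.0025,"dz":0.12,"ax":0.1,"ay":0.34,"az":0.1,"fingers":-1},{"dx":0.005,"dy":0.0025,"dz":0.145,"ax":0.1,"ay":0.34,"az":0.1,"fingers":-1},{"dx":0.005,"dy":0.0025,"dz":0.158,"ax":0.1,"ay":0.34,"az":0.1,"fingers":-1},{"dx":0.005,"dy":0.0025,"dz":0.163,"ax":0.1,"ay":0.34,"az":0.1,"fingers":-1},{"dx":0.005,"dy":0.0025,"dz":0.165,"ax":0.1,"ay":0.34,"az":0.1,"fingers":-1},{"dx":0.005,"dy":0.0025,"dz":0.165,"ax":0.1,"ay":0.34,"az":0.1,"fingers":-1}]'
python3 -m inch '[{"dx":0,"dy":0,"dz":0.001,"ax":0,"ay":0,"az":0,"fingers":-1},{"dx":0,"dy":0,"dz":0.0025,"ax":0,"ay":0,"az":0,"fingers":-1},{"dx":0,"dy":0,"dz":0.0025,"ax":0,"ay":0,"az":0,"fingers":-1}]'
```

```text
time: 29.22
tool_pos: [0.3543, 0.254, 0.0164]
tcp_rot: [2.202, 2.24, 0.005]
wrist_force: [0.5, -0.5, -3.6]
width: 0.373
time: 29.6
tool_pos: [0.3543, 0.254, 0.014]
tcp_rot: [2.202, 2.24, 0.005]
wrist_force: [-0.7, 0.1, -2.0]
width: 0.372
```

```bash
python3 -m inch '[{"dx":0,"dy":0,"dz":0.001,"ax":0,"ay":0,"az":0,"fingers":-1},{"dx":0,"dy":0,"dz":0.002,"ax":0,"ay":0,"az":0,"fingers":-1},{"dx":0,"dy":0,"dz":0.002,"ax":0,"ay":0,"az":0,"fingers":-1}]'; python3 -m inch '[{"dx":0,"dy":0,"dz":0.001,"ax":0,"ay":0,"az":0,"fingers":-1},{"dx":0,"dy":0,"dz":0.0015,"ax":0,"ay":0,"az":0,"fingers":-1},{"dx":0,"dy":0,"dz":0.0015,"ax":0,"ay":0,"az":0,"fingers":-1}]'
```

```text
time: 29.98
tool_pos: [0.3541, 0.2539, 0.0118]
tcp_rot: [2.202, 2.24, 0.005]
wrist_force: [0.5, 0.1, -2.8]
width: 0.373
time: 30.35
tool_pos: [0.3541, 0.2539, 0.0102]
tcp_rot: [2.202, 2.24, 0.004]
wrist_force: [-0.6, 0.5, -3.0]
width: 0.369
```

```bash
python3 -m inch '[{"dx":0,"dy":0,"dz":0.0005,"ax":0,"ay":0,"az":0,"fingers":-1},{"dx":0,"dy":0,"dz":0.001,"ax":0,"ay":0,"az":0,"fingers":-1},{"dx":0,"dy":0,"dz":0.001,"ax":0,"ay":0,"az":0,"fingers":-1}]'; python3 -m inch '[{"dx":0,"dy":0,"dz":0.0005,"ax":0,"ay":0,"az":0,"fingers":-1},{"dx":0,"dy":0,"dz":0.001,"ax":0,"ay":0,"az":0,"fingers":-1},{"dx":0,"dy":0,"dz":0.001,"ax":0,"ay":0,"az":0,"fingers":-1}]'
```

```text
time: 30.72
tool_pos: [0.3542, 0.2539, 0.0093]
tcp_rot: [2.202, 2.24, 0.005]
wrist_force: [0.4, -1.0, -1.5]
width: 0.371
time: 31.1
tool_pos: [0.3543, 0.2539, 0.0087]
tcp_rot: [2.202, 2.24, 0.004]
wrist_force: [-1.5, -1.8, 5.0]
width: 0.37
```

The tee has touched the tray floor, so I release and lift.

```bash
python3 -m inch '[{"dx":0,"dy":0,"dz":0,"ax":0,"ay":0,"az":0,"fingers":0.15},{"dx":0,"dy":0,"dz":0,"ax":0,"ay":0,"az":0,"fingers":0.15},{"dx":0,"dy":0,"dz":0,"ax":0,"ay":0,"az":0,"fingers":0.15},{"dx":0,"dy":0,"dz":-0.02,"ax":0,"ay":0,"az":0,"fingers":0.15},{"dx":0,"dy":0,"dz":-0.06,"ax":0,"ay":0,"az":0,"fingers":0.15},{"dx":0,"dy":0,"dz":-0.12,"ax":0,"ay":0,"az":0,"fingers":0.15},{"dx":-0.03,"dy":0,"dz":-0.18,"ax":0,"ay":0,"az":0,"fingers":0.15},{"dx":-0.03,"dy":0,"dz":-0.22,"ax":0,"ay":0,"az":0,"fingers":0.15},{"dx":-0.03,"dy":0,"dz":-0.22,"ax":0,"ay":0,"az":0,"fingers":0.15}]'
python3 - <<'E'
from h import *
p,d,K,V=grab("wrist");P,u,v=pts(d,K,V);hsv=cv2.cvtColor(p,cv2.COLOR_BGR2HSV)
m=(hsv[v,u,0]<14)&(hsv[v,u,1]>150)&(P[:,2]<.06)&(P[:,2]>.006)&(P[:,0]>.26)&(P[:,0]<.41)&(P[:,1]>.19)&(P[:,1]<.4)
print("tee",m.sum(),np.percentile(P[m],[1,50,99],axis=0).round(3).tolist())
for y in(.24,.29,.345):
    g=P[m&(abs(P[:,1]-y)<.006)];print(y,np.percentile(g[:,2],98).round(4))
s,ds,Ks,Vs=grab("scene");t,dt,Kt,Vt=grab("top")
a=cv2.resize(p,(400,300));b=cv2.resize(t[120:315,190:500],(400,252));c=cv2.resize(s[140:420,140:480],(400,329))
cv2.imwrite("pics/fin.png",np.hstack([np.vstack([a,b]),np.vstack([c,np.zeros((552-329,400,3),np.uint8)])]))
q,_,_=pts(ds,Ks,Vs)
k=(q[:,2]>.075)&(q[:,2]<.15)&(q[:,0]>.485)&(q[:,0]<.52)
for y in(-.212,-.206,-.2,-.13,-.1):
    g=q[k&(abs(q[:,1]-y)<.003)]
    if len(g):print("lever y",y,np.percentile(g[:,2],[50,90]).round(3))
E
```

```text
time: 32.22
tool_pos: [0.357, 0.2248, 0.2334]
tcp_rot: [2.201, 2.237, 0.019]
wrist_force: [-0.0, 0.4, -0.1]
width: 0.576
tee 3104 [[0.303, 0.242, 0.025], [0.344, 0.298, 0.033], [0.367, 0.347, 0.038]]
0.24 0.0378
0.29 0.0379
0.345 0.0372
lever y -0.212 [0.106 0.108]
lever y -0.206 [0.106 0.131]
lever y -0.2 [0.116 0.129]
lever y -0.13 [0.105 0.107]
lever y -0.1 [0.099 0.104]
```

View pics/fin.png

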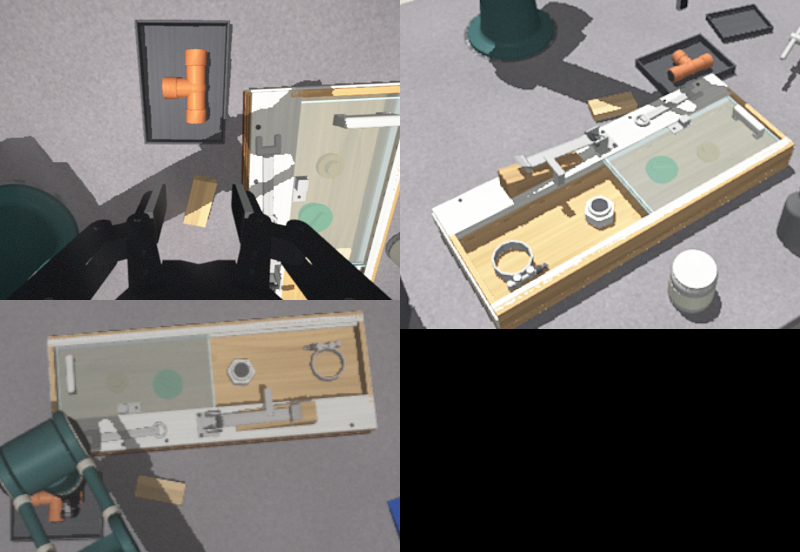

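The tee lies flat in the tray at (187,87) in the wrist tile, with its top at 38 mm as it should be. The door is open, the lever is still raised on the wedge, and the other parts are in place. I hand it in.

```bash
python3 -c "
from workcell import bot
print(bot.finish_job())"
```

```text
the job is handed in; nothing more can be done
None
```

The job is done and handed in, with about 32 s of the 72 s used.

- **Wedge:** I drove the beech wedge in under the lip until the push climbed steeply to about 17 N, then let go. After I let go, the scene camera showed the lever's tab still raised about 18 mm (top at 0.130 m against 0.112 m at rest). I did not test the jam force itself; that it is over 6 N rests on the push and the lift.
- **Door:** I slid the door 315 mm to its end stop. The force rose to 8 N there, and the last pictures show it still open.
- **Tee:** I lifted the copper tee by its rear collar, set it down in the 140 x 190 mm tray with about 7 N of contact, and released it. The last wrist depth showed it lying flat inside the walls, its top at 37 to 38 mm along the whole run (38 mm is right for lying flat on the tray floor).
- **Other parts:** The clamp, nut, plug and wrench look where they were in the last pictures. I did not measure their positions again.

No check failed. The one disagreement was the lengths I measured for the tray's long side, 187 and 198 mm against the 190 mm given. I put that down to measurement error, and the tee lies well clear of the walls.

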